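# Fit and load the jar carousel on its splined drive

## Task

Get the jar carousel beside the microscope ready to run: first swing the drive's speed lever back to its off stop, lift the cap off the spindle and park it on its stub on the housing, then lift the cross-shaped carousel by its grip bar onto the splined spindle and rock it until the teeth mesh and it sits fully home. Only then, with the lever still off, stand every capped specimen jar upright and centred on a raised seat of the carousel, one to a seat, in any order. When all are on, set the lever to the long middle tick, 40 degrees from off; leave the other things on the bench where they are.

Things in the scene. Friction and masses are not known exactly. Their poses are not given: they have to be found in the camera images.
- drive: Cream bench drive unit, fixed, 40 mm high. Origin at bench level on the spindle's vertical axis; y along the housing towards the speed lever, x away from the robot, z up. The housing reaches 85 mm in +x and -x and 90 mm in -y from the spindle; on the +y side it narrows to x -45 to +85 mm and goes on to y +270 mm.
- spindle_foot (a point): Centre of the top of the steel shoulder (46 mm across, 51 mm above the bench) at the foot of the fixed upright spindle; the carousel's hub rests on it when fully home. Axes are the drive's and say nothing of the teeth.
- spindle_teeth (a point): On the spindle's axis, level with the flat tops of its teeth, 22 mm above the shoulder. Six straight teeth 60 degrees apart, 4.5 mm wide, 32 mm across tips, core 18 mm; a tapered nose, 18 mm across below, goes on 10 mm higher. The angle at which the teeth stand differs at every start and is not reported (these axes are the drive's). The spindle does not turn.
- cap_mid (a point): Centre (half-way up) of the loose spindle cap: a plain dark steel thimble, 42 mm across, 42 mm high, open below (bore 36 mm across, 36 mm deep), flat top, 0.12 kg, z up. At the start it covers the spindle, standing on the shoulder. Grasp it across any diameter.
- cap_stub (a point): Foot of the cap's parking stub, on top of the drive housing (40 mm above the bench) at drive x +55 mm, y +115 mm: an upright steel pin 22 mm across, 18 mm tall. The cap parks over it, standing on the housing, with its middle 21 mm above this point.
- carousel_foot (a point): Centre of the underside of the carousel's hexagonal hub (47 mm across flats), on which it stands on the bench at the start. The bore, open below, is 36 mm deep: six teeth 60 degrees apart (one along +x), 4.5 mm wide, 24 mm tall from the underside up, 22 mm between opposite tips, 35 mm across roots: 1.5 mm radial play, about 5 degrees of turning play either way.
- seat_ring (a point): Centre of the carousel's cross, 42 mm above the hub's underside: top of the four arms along its +-x and +-y, 6 mm thick, 30 mm wide, 88 mm long from the centre. Loose, aluminium, 0.48 to 0.78 kg. Set on the spindle unmeshed, the hub stands on the teeth 22 mm above home; turned up to 30 degrees either way it finds the gaps and can go down. Any of the six meshings is right.
- carousel_grip (a point): Middle of the grip bar on top of the carousel's hub, 65 mm above the hub's underside: an upright grey block 34 mm along the carousel's x, 14 mm along its y (grasp it across these 14 mm), from 42 to 84 mm above the underside. Its axes are the carousel's.
- speed_lever (a joint): Speed lever's angle, rad: 0 at the off stop (lever along the drive's -x), grows clockwise seen from above (turning towards the drive's +y) up to 1.5. It has light friction (about 0.06 N m) and stays where it is left. Black ticks on the housing every 20 degrees from 0 to 80; the one at 40 degrees (0.698 rad) is longer and thicker.
- lever_pivot (a point): Lever's vertical hinge axis, on the housing at drive x +30 mm, y +185 mm, 44 mm above the bench.
- lever_knob (a point): Middle of the lever's knob: an upright black cylinder 18 mm across, from 53 to 91 mm above the bench, 62 mm from the hinge axis; this point is 72 mm above the bench.
- seat0 (a point): Centre of the top of the carousel's raised seat 0: a round black rubber pad 36 mm across that stands 8 mm above the arm, 66 mm from the carousel's centre along its +x arm, 50 mm above the hub's underside.
- seat1 (a point): Centre of the top of the carousel's raised seat 1: a round black rubber pad 36 mm across that stands 8 mm above the arm, 66 mm from the carousel's centre along its +y arm, 50 mm above the hub's underside.
- seat2 (a point): Centre of the top of the carousel's raised seat 2: a round black rubber pad 36 mm across that stands 8 mm above the arm, 66 mm from the carousel's centre along its -x arm, 50 mm above the hub's underside.
- seat3 (a point): Centre of the top of the carousel's raised seat 3: a round black rubber pad 36 mm across that stands 8 mm above the arm, 66 mm from the carousel's centre along its -y arm, 50 mm above the hub's underside.
- jar0_mid (a point): Centre (half-way up) of specimen jar 0: a closed squat upright cylinder 44 mm across and 44 mm high, clear with a pink filling below and a flat white screw cap, about 90 g (63 to 126), z axis up. Two to four of the four jars are there (None for one that is absent). It can be grasped across any diameter.
- jar1_mid (a point): Centre (half-way up) of specimen jar 1: a closed squat upright cylinder 44 mm across and 44 mm high, clear with a pink filling below and a flat white screw cap, about 90 g (63 to 126), z axis up. Two to four of the four jars are there (None for one that is absent). It can be grasped across any diameter.
- jar2_mid (a point): Centre (half-way up) of specimen jar 2: a closed squat upright cylinder 44 mm across and 44 mm high, clear with a pink filling below and a flat white screw cap, about 90 g (63 to 126), z axis up. Two to four of the four jars are there (None for one that is absent). It can be grasped across any diameter.
- jar3_mid (a point): Centre (half-way up) of specimen jar 3: a closed squat upright cylinder 44 mm across and 44 mm high, clear with a pink filling below and a flat white screw cap, about 90 g (63 to 126), z axis up. Two to four of the four jars are there (None for one that is absent). It can be grasped across any diameter.
- vial: Bystander, to be left alone: slim brown vial 28 mm across, 56 mm high, among the jars; origin at the centre of its underside.
- petri: Bystander, to be left alone: flat clear dish 90 mm across, 14 mm high; origin at the centre of its underside.
Mind the look-alikes: they are no part of the job. What is shaped like the part that bears jar0_mid but blue or turquoise is not meant.

How it is judged:
On the way, in this order (a step that is already met when the one before it is completed fails the run):
1. the speed lever is at the off stop (within 7 degrees) (value of joint speed_lever below 0.12 rad), for 0.2 s.
2. the cap stands upright on the housing over its stub (within 12 mm of its centre), lever still off (horizontal distance between cap_mid and cap_stub below 0.012 m and z of cap_mid in the frame of cap_stub below 0.026 m and angle between cap_mid's own z axis and vertical below 0.12 rad and value of joint speed_lever below 0.12 rad), for 0.2 s.
3. the carousel is fully home on the spindle, lever still off (horizontal distance between carousel_foot and spindle_foot below 0.004 m and z of carousel_foot in the frame of spindle_foot below 0.004 m and angle between carousel_foot's own z axis and vertical below 0.07 rad and value of joint speed_lever below 0.12 rad), for 0.2 s.
4. every jar stands upright and centred on a seat of the fitted carousel, lever still off (all of step 3 and ((horizontal distance between jar0_mid and seat0 below 0.012 m and distance between jar0_mid and seat0 below 0.029 m) or (horizontal distance between jar0_mid and seat1 below 0.012 m and distance between jar0_mid and seat1 below 0.029 m) or (horizontal distance between jar0_mid and seat2 below 0.012 m and distance between jar0_mid and seat2 below 0.029 m) or (horizontal distance between jar0_mid and seat3 below 0.012 m and distance between jar0_mid and seat3 below 0.029 m)) and angle between each of jar0_mid, jar1_mid, jar2_mid, jar3_mid's own z axis and vertical below 0.12 rad and linear speed of each of jar0, jar1, jar2, jar3 below 0.03 m/s and ((horizontal distance between jar1_mid and seat0 below 0.012 m and distance between jar1_mid and seat0 below 0.029 m) or (horizontal distance between jar1_mid and seat1 below 0.012 m and distance between jar1_mid and seat1 below 0.029 m) or (horizontal distance between jar1_mid and seat2 below 0.012 m and distance between jar1_mid and seat2 below 0.029 m) or (horizontal distance between jar1_mid and seat3 below 0.012 m and distance between jar1_mid and seat3 below 0.029 m)) and ((horizontal distance between jar2_mid and seat0 below 0.012 m and distance between jar2_mid and seat0 below 0.029 m) or (horizontal distance between jar2_mid and seat1 below 0.012 m and distance between jar2_mid and seat1 below 0.029 m) or (horizontal distance between jar2_mid and seat2 below 0.012 m and distance between jar2_mid and seat2 below 0.029 m) or (horizontal distance between jar2_mid and seat3 below 0.012 m and distance between jar2_mid and seat3 below 0.029 m)) and ((horizontal distance between jar3_mid and seat0 below 0.012 m and distance between jar3_mid and seat0 below 0.029 m) or (horizontal distance between jar3_mid and seat1 below 0.012 m and distance between jar3_mid and seat1 below 0.029 m) or (horizontal distance between jar3_mid and seat2 below 0.012 m and distance between jar3_mid and seat2 below 0.029 m) or (horizontal distance between jar3_mid and seat3 below 0.012 m and distance between jar3_mid and seat3 below 0.029 m))), for 0.2 s.
5. the lever is at the 40 degree tick (within 5 degrees) (value of joint speed_lever between 0.61 and 0.79 rad), for 0.2 s.
At the end, for the whole second after the job is handed in: Cap parked over its stub (within 12 mm); carousel fully home (within 4 mm of shoulder and axis, tilt under 4 degrees); every jar present upright (7 degrees) and at rest on a seat, within 12 mm of its centre; lever within 5 degrees of 40 degrees (all of step 5 and horizontal distance between carousel_foot and spindle_foot below 0.004 m and z of carousel_foot in the frame of spindle_foot below 0.004 m and angle between carousel_foot's own z axis and vertical below 0.07 rad and horizontal distance between cap_mid and cap_stub below 0.012 m and z of cap_mid in the frame of cap_stub below 0.026 m and angle between each of cap_mid, jar0_mid, jar1_mid, jar2_mid, jar3_mid's own z axis and vertical below 0.12 rad and ((horizontal distance between jar0_mid and seat0 below 0.012 m and distance between jar0_mid and seat0 below 0.029 m) or (horizontal distance between jar0_mid and seat1 below 0.012 m and distance between jar0_mid and seat1 below 0.029 m) or (horizontal distance between jar0_mid and seat2 below 0.012 m and distance between jar0_mid and seat2 below 0.029 m) or (horizontal distance between jar0_mid and seat3 below 0.012 m and distance between jar0_mid and seat3 below 0.029 m)) and linear speed of each of jar0, jar1, jar2, jar3, carousel below 0.03 m/s and ((horizontal distance between jar1_mid and seat0 below 0.012 m and distance between jar1_mid and seat0 below 0.029 m) or (horizontal distance between jar1_mid and seat1 below 0.012 m and distance between jar1_mid and seat1 below 0.029 m) or (horizontal distance between jar1_mid and seat2 below 0.012 m and distance between jar1_mid and seat2 below 0.029 m) or (horizontal distance between jar1_mid and seat3 below 0.012 m and distance between jar1_mid and seat3 below 0.029 m)) and ((horizontal distance between jar2_mid and seat0 below 0.012 m and distance between jar2_mid and seat0 below 0.029 m) or (horizontal distance between jar2_mid and seat1 below 0.012 m and distance between jar2_mid and seat1 below 0.029 m) or (horizontal distance between jar2_mid and seat2 below 0.012 m and distance between jar2_mid and seat2 below 0.029 m) or (horizontal distance between jar2_mid and seat3 below 0.012 m and distance between jar2_mid and seat3 below 0.029 m)) and ((horizontal distance between jar3_mid and seat0 below 0.012 m and distance between jar3_mid and seat0 below 0.029 m) or (horizontal distance between jar3_mid and seat1 below 0.012 m and distance between jar3_mid and seat1 below 0.029 m) or (horizontal distance between jar3_mid and seat2 below 0.012 m and distance between jar3_mid and seat2 below 0.029 m) or (horizontal distance between jar3_mid and seat3 below 0.012 m and distance between jar3_mid and seat3 below 0.029 m)) and velocity of joint speed_lever below 0.05 rad/s); the robot touches nothing.
It fails at once if the petri dish is pushed more than 4 cm, or the vial more than 7 cm (distance of petri from where it was at the start of the episode above 0.04 m or distance of vial from where it was at the start of the episode above 0.07 m).
Of jar0, jar1, jar2, jar3 only 2 to 4 are there at a start; the rules pass over those that are not, and their reading is None.
At some moment in a run one of carousel, cap may be knocked a few centimetres aside while the robot is not near it.
Once in a run the grip may slacken for a moment while it holds something.
It also fails if it takes over 210 s, if anything falls off the work surface, if the arm or the gripper's body presses on something with over 40 N, if the wrist force passes 120 N, or if a joint passes its speed limit or range.

## Robot

A 6-joint arm with a two-finger parallel gripper is mounted at the origin on the work surface. World frame = base frame: x ahead of the robot, y to its left, z up, the work surface at z = 0. Lengths are in m, angles in rad, forces in N, time in s.
With the tool pointing down it reaches from about 0.425 to 0.95 m from the base axis. Payload 14.7 kg.
Tool frame: the origin (TCP) lies at the very end of the fingers, on their centre line; the grasp point (between the pads) lies 19 mm behind it (r.tcp_to_grasp is the distance from the TCP to the grasp point, in m); z points along the fingers, y is the direction in which the jaws open and shut (so a half turn about z gives the same grasp; the last joint's range is limited). The gripper opens to 85 mm and grips with 20 to 120 N. Pads are 22 mm wide; open, the fingers measure 114 mm over their backs; the gripper's body (76 mm by 85 mm) begins 54 mm behind the grasp point. The pads swing forward as they close: fully open they stand 13 mm farther back than shut.
Start: joints at [-1.164, 0.48, 1.596, -0, 1.065, -0.047], TCP at [0.285, -0.584, 0.231] pointing down, gripper open.
Joint ranges: [-2.75, 2.75], [-0.82, 2.05], [0.23, 2.67], [-1.56, 4.7], [0.09, 2.69], [-2.92, 2.92]. Speed limits (rad/s): [1.89, 1.89, 2.39, 3.01, 3.01, 3.01].

## Interface

Orientations are given as a rotation vector (axis times angle).
In Python, from bench import r, get_image gives the robot as it stands. The module is installed in compiled form; this text tells all that it offers.
- The arm moves only by the tool play_rows, never from a script. Its arguments are lists of equal length, an entry for each row: "fingers": the opening, from 0 (shut) to 1 (fully open); "linear": the shift along the tool's x, y, z in cm, a list of three; "turn": the turn about the tool's z in rad. In form: {"fingers": [fingers, ...], "linear": [[x, y, z], ...], "turn": [turn, ...]}. A call has 1 to 20 rows; each row shifts and turns the commanded pose from where the row before left it, along the tool's axes as they then stand; what a row does not reach is not made up. A row lasts 1/12 s, in which the tool goes at most 41.7 mm and 7.16 degrees, less where a joint would pass 70% of its speed; a pose out of reach is approached as far as the arm can. A call with a gripper value outside its range is refused whole. The fingers move at their own pace and stop on an object; "squeeze" is the grip in N (left out, the last holds). Time passes only in rows, so rows that do not move let the fingers close. It gives the time, the measured TCP pose, the force and the opening at its end, in the units of the state.
- r.state(): the state, without advancing time (a new reading comes with each control period).
- get_image(name): name is "scene" or "top" or "wrist"; returns a dict with "image" (400x640x3 uint8, red, green, blue), "depth" (400x640 float32, m along the optical axis (not along the pixel's ray), 0 where there is no reading), "camera_matrix" (3x3 intrinsics, pixels), "k1" (the pictures are not rectified: a ray, as slopes to the right and down, at radius r is drawn at 1 + k1 r^2 times it, then the intrinsics apply), "R" (3x3) and "t" (3): a world point X has camera coordinates R X + t. Camera axes: x right, y down, z forward; pixel columns grow to the right and rows downward; lengths in m; the calibration is good to about 2 mm. A picture is of the moment at which its call begins.
- r.hand_in(): hands the job in, once; it reports no verdict.
The state is a dict: "clock": time; "joint_positions": joint angles; "dq": joint speeds; "effort": joint torques, N m; "position": TCP position; "ee_rot": TCP orientation; "contact_force": force on the tool from outside, world axes, zero at the start; "wrist_torque": the same for the moment, N m; "opening": finger opening in m.
Only numpy, scipy, OpenCV 4.12 (cv2) and the standard library are available. Lean on these libraries where they do the work, as an engineer would, in place of code of your own. Each camera call takes 0.05 s, during which the arm holds its last target.

## Working session

There is one attempt and no reset: what is moved stays moved. The work goes in short steps, Python scripts to look and compute and a tool call to move; the robot and the scene stay as the last step left them, time stands still between calls to the robot, and variables do not carry over. Pictures are saved under pics/ and viewed, and the job is handed in when it is done.

Besides the shell and the picture viewer there is one more tool, called after "Request:" in YAML: its name, and indented under it one key for each argument. play_rows: Moves the arm, as the interface text tells. Its arguments: {"type":"object","properties":{"fingers":{"type":"array","items":{"type":"number"}},"linear":{"type":"array","items":{"type":"array","items":{"type":"number"}}},"turn":{"type":"array","items":{"type":"number"}},"squeeze":{"type":"number"}},"required":["fingers","linear","turn"]}

```bash
ls; mkdir -p pics; cat > h.py <<'E'
import numpy as np, cv2
from bench import r, get_image
def snap(n,f):
    d=get_image(n); cv2.imwrite('pics/'+f,d['image'][:,:,::-1]); np.savez('pics/'+f+'.npz',**d); return d
def ld(f): return dict(np.load('pics/'+f+'.npz'))
def proj(d,X):
    X=np.atleast_2d(X); c=X@d['R'].T+d['t']; s=c[:,:2]/c[:,2:]; q=(s**2).sum(1,keepdims=True)
    s=s*(1+d['k1']*q); K=d['camera_matrix']; return s@np.diag([K[0,0],K[1,1]])+[K[0,2],K[1,2]]
def ray(d,uv):
    K=d['camera_matrix']; uv=np.atleast_2d(np.float64(uv))
    s0=np.c_[(uv[:,0]-K[0,2])/K[0,0],(uv[:,1]-K[1,2])/K[1,1]]; s=s0.copy()
    for _ in range(30): s=s0/(1+d['k1']*(s**2).sum(1,keepdims=True))
    return -d['R'].T@d['t'], np.c_[s,np.ones(len(s))]@d['R'], s
def onz(d,uv,z):
    o,v,_=ray(d,uv); k=(z-o[2])/v[:,2]; return o+v*k[:,None]
def cloud(d):
    h,w=d['depth'].shape; u,v=np.meshgrid(np.arange(w),np.arange(h))
    o,vv,_=ray(d,np.c_[u.ravel(),v.ravel()]); return (o+vv*d['depth'].reshape(-1,1)).reshape(h,w,3)
def crop(f,x0,y0,x1,y1,k,out):
    i=cv2.imread('pics/'+f)[y0:y1,x0:x1]; cv2.imwrite('pics/'+out,cv2.resize(i,None,fx=k,fy=k,interpolation=cv2.INTER_CUBIC))
E
python3 - <<'E'
from h import *
for n in ['scene','top','wrist']:
    d=snap(n,n+'0.png'); print(n,-d['R'].T@d['t'],d['R'][2],d['k1'],d['camera_matrix'][0,0])
print(r.state(), r.tcp_to_grasp)
E
```

```text
pics
scene [0.93029497 0.54761257 0.84543949] [-0.43229601 -0.52470637 -0.7333508 ] -0.06671207182613943 397.78923787177337
top [ 0.39513886 -0.03169828  1.23500535] [ 0.07505737  0.01841405 -0.99700918] -0.07365806713865068 386.64648134382173
wrist [ 0.35049153 -0.55206653  0.3725689 ] [-0.25719205 -0.12431945 -0.95833028] -0.05763775999437036 317.2746523939509
{'clock': 0.15, 'joint_positions': array([-1.16358011e+00,  4.80688285e-01,  1.59672362e+00, -4.12686129e-06,
        1.06510447e+00, -4.66140317e-02]), 'dq': array([ 8.06322973e-04, -1.82525982e-03, -2.76180629e-03,  4.16017835e-04,
        4.76557827e-04, -6.47359780e-07]), 'effort': array([ 3.41905934e-04, -9.51152086e+01, -4.30462754e+01, -1.04183400e-04,
        8.07413366e-03,  7.12233899e-06]), 'position': array([ 0.28485362, -0.58391326,  0.23082155]), 'ee_rot': array([-3.06017252e+00, -7.06571665e-01,  2.65698791e-04]), 'contact_force': array([-0.48310526,  0.94236491, -0.59616281]), 'wrist_torque': array([0.01922736, 0.00472883, 0.01014741]), 'opening': 0.08551439276972533} 0.0187
```

View pics/scene0.png

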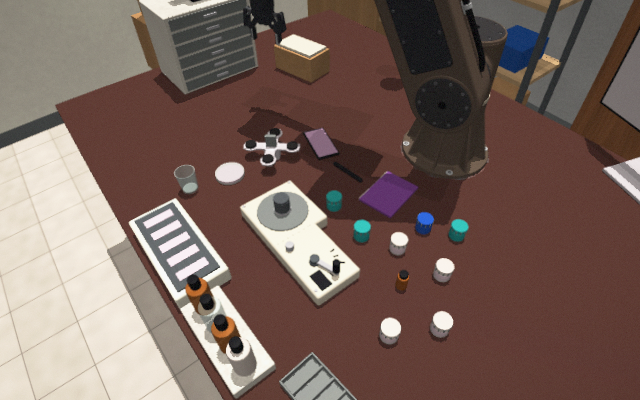

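View pics/top0.png

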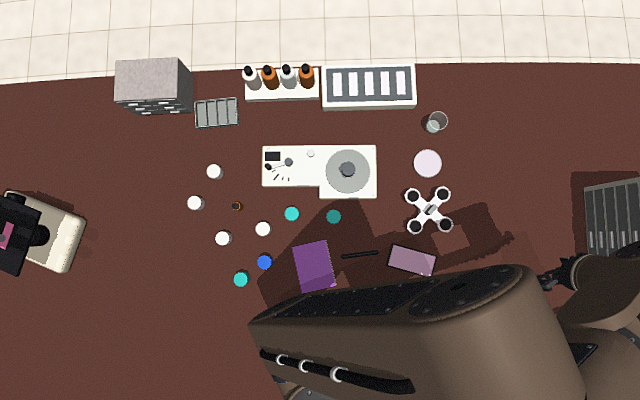

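View pics/wrist0.png

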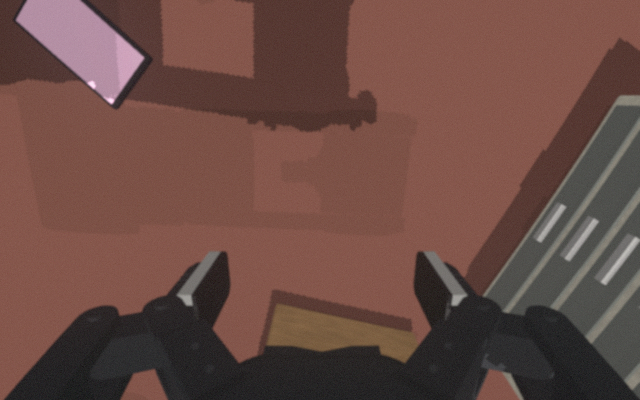

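Top: drive about (320,172), cap (348,168), lever knob about (268,167), carousel (429,210), petri (427,163), vial (236,206). Candidate jars are white-capped at (214,171), (195,202), (222,238) and (263,229). Look-alikes are turquoise or blue at (291,213), (334,215), (264,262) and (240,279), so I rule those out by colour. The stub (310,153) could be mistaken for a small white jar but belongs to the drive. I'll check close crops next.

```bash
python3 - <<'E'
from h import *
crop('top0.png',180,135,460,295,2.8,'ctop0.png')
crop('scene0.png',230,120,480,350,2.6,'cscene0.png')
d=ld('top0.png'); s=ld('scene0.png'); C=cloud(d)
for n,uv in dict(cap=(348,168),j1=(214,171),j2=(195,202),j3=(222,238),j4=(263,229),grip=(430,210),petri=(427,163),vial=(236,206),house=(300,180),t1=(291,213)).items():
    print(n,C[uv[1],uv[0]].round(3), proj(s,C[uv[1],uv[0]]).round(0))
E
```

```text
cap [ 0.586 -0.085  0.092] [[279. 198.]]
j1 [0.597 0.335 0.043] [[389. 326.]]
j2 [0.5   0.396 0.042] [[440. 320.]]
j3 [0.386 0.31  0.043] [[444. 265.]]
j4 [0.411 0.181 0.045] [[398. 237.]]
grip [ 0.455 -0.325  0.087] [[271. 135.]]
petri [ 0.609 -0.34   0.017] [[229. 171.]]
vial [0.484 0.262 0.056] [[402. 272.]]
house [0.561 0.064 0.041] [[323. 240.]]
t1 [0.459 0.093 0.042] [[361. 227.]]
```

View pics/ctop0.png

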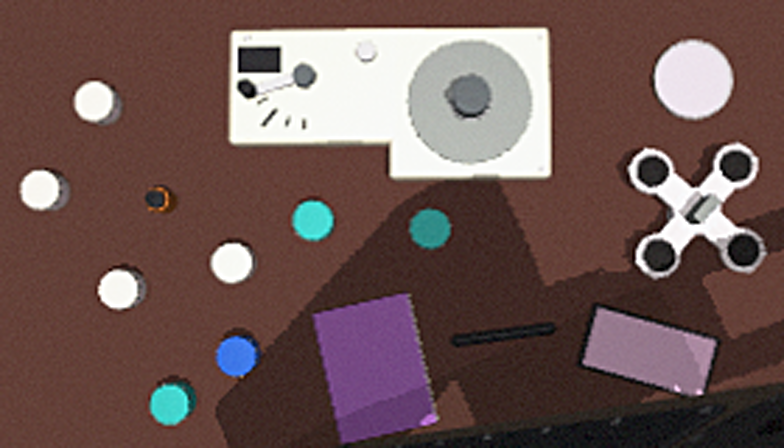

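View pics/cscene0.png

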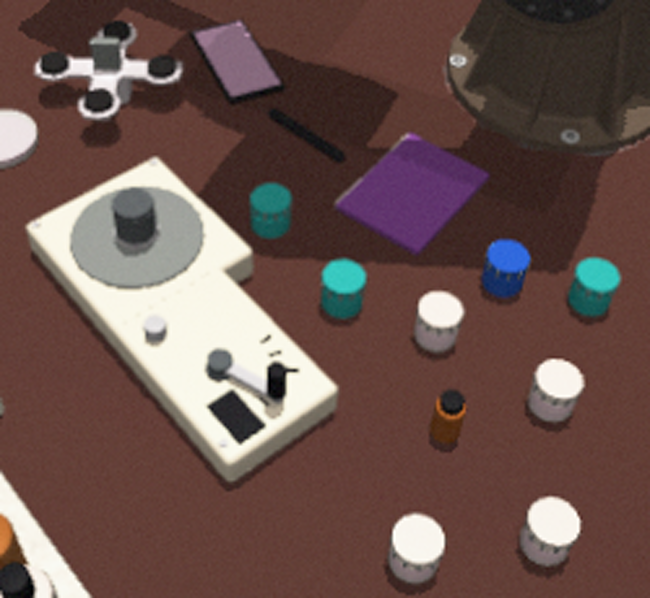

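```bash
cat > meas.py <<'E'
from h import *
def cc(d,mask,mina=20):
    n,l,s,c=cv2.connectedComponentsWithStats(mask.astype(np.uint8)); return [(c[i],s[i,4],s[i,:4],l==i) for i in range(1,n) if s[i,4]>=mina]
def cent(d,m,z):
    # centroid of a blob of rays cast on plane z + radius
    v,u=np.nonzero(m); p=onz(d,np.c_[u,v],z); return p.mean(0)[:2], np.ptp(p[:,:2],axis=0)
E
python3 - <<'E'
from meas import *
for nm in ['top','scene']:
    d=ld(nm+'0.png'); C=cloud(d); im=d['image'].astype(int); R,G,B=im[...,0],im[...,1],im[...,2]
    z=C[...,2]; print(nm)
    # jars caps: white, z .035-.05
    white=(im.min(2)>140)&(abs(R-B)<45)
    reg=(C[...,0]>.3)&(C[...,0]<.68)&(C[...,1]>.13)&(C[...,1]<.5)
    for c,a,s,m in cc(d,white&reg&(abs(z-.044)<.006)): 
        (p,e)=cent(d,m,.044); print(' jar',c.round(1),a,p.round(4),e.round(3),np.median(z[m]).round(4))
    # housing
    reg=(C[...,0]>.45)&(C[...,0]<.72)&(C[...,1]>-.25)&(C[...,1]<.26)&(z>.030)&(z<.05)
    g=cc(d,reg,500); g.sort(key=lambda t:-t[1]); m=g[0][3]
    cn=max(cv2.findContours(m.astype(np.uint8),cv2.RETR_EXTERNAL,cv2.CHAIN_APPROX_NONE)[0],key=len)[:,0]
    p=onz(d,cn,.04)[:,:2].astype(np.float32); ap=cv2.approxPolyDP(p[:,None],.012,True)[:,0]; print(' house',ap.round(4).tolist(), cv2.minAreaRect(p))
    reg=(C[...,0]>.5)&(C[...,0]<.68)&(C[...,1]>-.18)&(C[...,1]<0.0)&(z>.085)&(z<.105)
    for c,a,s,m in cc(d,reg,30): p,e=cent(d,m,.093); print(' cap',c.round(1),a,p.round(4),e.round(3),np.median(z[m]).round(4))
    reg=(C[...,0]>.5)&(C[...,0]<.7)&(C[...,1]>.05)&(C[...,1]<.25)&(z>.08)&(z<.1)
    for c,a,s,m in cc(d,reg,8): p,e=cent(d,m,.091); print(' knob',c.round(1),a,p.round(4),e.round(3),np.median(z[m]).round(4))
    reg=(C[...,0]>.3)&(C[...,0]<.55)&(C[...,1]>-.45)&(C[...,1]<-.2)&(z>.075)&(z<.1)
    for c,a,s,m in cc(d,reg,8): p,e=cent(d,m,.084); print(' grip',c.round(1),a,p.round(4),e.round(3),np.median(z[m]).round(4))
    reg=(C[...,0]>.3)&(C[...,0]<.55)&(C[...,1]>-.45)&(C[...,1]<-.2)&(im.max(2)<70)&(abs(z-.05)<.012)
    for c,a,s,m in cc(d,reg,30): p,e=cent(d,m,.05); print(' seat',c.round(1),a,p.round(4),e.round(3),np.median(z[m]).round(4))
E
```

```text
top
 jar [269.4 149.2] 92 [0.6606 0.158 ] [0.038 0.048] 0.041
 jar [270.  173.8] 252 [0.5825 0.157 ] [0.08  0.051] 0.0405
 jar [213.1 170.6] 152 [0.5981 0.3371] [0.042 0.042] 0.0435
 jar [194.  202.3] 145 [0.4994 0.3984] [0.041 0.039] 0.0438
 jar [262.6 228.3] 154 [0.4132 0.1822] [0.04  0.041] 0.0436
 jar [221.8 237.9] 150 [0.3863 0.3102] [0.04  0.041] 0.0439
 house [[0.6625000238418579, -0.1736000031232834], [0.675599992275238, 0.17560000717639923], [0.5516999959945679, 0.18310000002384186], [0.5439000129699707, 0.004800000227987766], [0.5030999779701233, -0.0005000000237487257], [0.499099999666214, -0.16169999539852142]] ((0.5883238911628723, 0.006159454584121704), (0.35566529631614685, 0.17011605203151703), 88.57453155517578)
 cap [348.4 168.2] 155 [ 0.5855 -0.0857] [0.039 0.039] 0.0927
 knob [267.3 165.4] 29 [0.6009 0.1574] [0.015 0.015] 0.0902
 grip [431.6 209. ] 57 [ 0.458 -0.331] [0.03  0.028] 0.0833
 seat [442.4 193.7] 90 [ 0.5061 -0.3751] [0.031 0.032] 0.0499
 seat [412.7 195.7] 89 [ 0.5022 -0.2832] [0.031 0.031] 0.0496
 seat [445.1 224.1] 98 [ 0.4125 -0.3794] [0.031 0.031] 
[... 482 characters left out ...]
7410583, 0.18860000371932983], [0.5480999946594238, 0.18520000576972961], [0.5460000038146973, 0.011599999852478504], [0.506600022315979, 0.008500000461935997]] ((0.5884658098220825, 0.010442599654197693), (0.35879215598106384, 0.16856412589550018), 89.09919738769531)
 cap [280.8 198.8] 156 [ 0.586  -0.0788] [0.04  0.046] 0.0914
 knob [335.4 262.9] 53 [0.6025 0.1621] [0.019 0.02 ] 0.0885
 grip [269.8 136.2] 46 [ 0.4586 -0.3259] [0.032 0.034] 0.0819
 seat [274.7 131.1] 58 [ 0.4104 -0.3773] [0.033 0.037] 0.0498
 seat [250.4 143.7] 68 [ 0.5056 -0.3726] [0.035 0.038] 0.0488
 seat [291.8 145.2] 70 [ 0.4092 -0.2827] [0.037 0.036] 0.0488
 seat [267.3 158.4] 71 [ 0.5028 -0.2791] [0.034 0.037] 0.0487
```

```bash
cat > go.py <<'E'
from h import *
from scipy.spatial.transform import Rotation as Ro
def here():
    s=r.state(); R=Ro.from_rotvec(s['ee_rot']).as_matrix(); return s['position'],np.arctan2(R[1,0],R[0,0]),R,s
def to(p,psi=None,pr=True):
    p0,ps,R,s=here(); d=R.T@(np.array(p)-p0)*100
    t=0 if psi is None else -((psi-ps+np.pi)%(2*np.pi)-np.pi)
    # delta in tool axes AFTER turn to psi too
    if psi is None: psi=ps
    R2=np.array([[np.cos(psi),np.sin(psi),0],[np.sin(psi),-np.cos(psi),0],[0,0,-1.]]); d2=R2.T@(np.array(p)-p0)*100
    print('clk',s['clock'].__round__(2),'pos',p0.round(4),'psi',round(ps,3),'tilt',round(float(np.arccos(-R[2,2])),3),'open',round(s['opening'],4),'F',s['contact_force'].round(1),'\n cm now-axes',d.round(2),'after-turn axes',d2.round(2),'turn',round(t,3),'rows',round(np.linalg.norm(d)/4,1),round(abs(t)/.12,1))
E
python3 -c "
from go import *
to([.60,.16,.231],1.90)"
```

```text
clk 0.15 pos [ 0.2849 -0.5839  0.2308] psi 0.454 tilt 0.001 open 0.0855 F [-0.5  0.9 -0.6] 
 cm now-axes [ 6.094e+01 -5.304e+01  3.000e-02] after-turn axes [ 6.021e+01  5.387e+01 -2.000e-02] turn -1.446 rows 20.2 12.1
```

Request:
play_rows:
  fingers: [1,1,1,1,1,1,1,1,1,1,1,1,1,1,1,1,1,1,1,1]
  linear:
    - [3.05,-2.65,0]
    - [3.05,-2.65,0]
    - [3.05,-2.65,0]
    - [3.05,-2.65,0]
    - [3.05,-2.65,0]
    - [3.05,-2.65,0]
    - [3.05,-2.65,0]
    - [3.05,-2.65,0]
    - [3.05,-2.65,0]
    - [3.05,-2.65,0]
    - [3.05,-2.65,0]
    - [3.05,-2.65,0]
    - [3.05,-2.65,0]
    - [3.05,-2.65,0]
    - [3.05,-2.65,0]
    - [3.05,-2.65,0]
    - [3.05,-2.65,0]
    - [3.05,-2.65,0]
    - [3.05,-2.65,0]
    - [3.05,-2.65,0]
  turn: [0,0,0,0,0,0,0,0,0,0,0,0,0,0,0,0,0,0,0,0]

```text
clock: 1.82
position: [0.6011, 0.1617, 0.2311]
ee_rot: [3.061, 0.707, -0.0]
contact_force: [1.8, -0.1, -0.7]
opening: 0.0857
```

Request:
play_rows:
  fingers: [1,1,1,1,1,1,0.6,0.6,0.6,0.6,0.6,0.6,0.6,0.6]
  linear:
    - [0,0,0]
    - [0,0,0]
    - [0,0,0]
    - [0,0,0]
    - [0,0,0]
    - [0,0,0]
    - [0,0,0]
    - [0,0,0]
    - [0,0,0]
    - [0,0,0]
    - [0,0,0]
    - [0,0,0]
    - [0,0,0]
    - [0,0,0]
  turn: [-0.12,-0.12,-0.12,-0.12,-0.12,-0.12,-0.12,-0.12,-0.12,-0.12,-0.12,-0.12,0,0]

```text
clock: 2.98
position: [0.6008, 0.1595, 0.2311]
ee_rot: [-1.84, -2.546, 0.0]
contact_force: [-1.2, 1.1, -0.3]
opening: 0.0513
```

```bash
python3 - <<'E'
from go import *
to([.602,.16,.08],1.90)
snap('wrist','w1.png'); snap('top','top1.png'); snap('scene','scene1.png')
E
```

```text
clk 2.98 pos [0.6008 0.1595 0.2311] psi 1.89 tilt 0.0 open 0.0513 F [-1.2  1.1 -0.3] 
 cm now-axes [ 0.    0.14 15.11] after-turn axes [ 0.    0.13 15.11] turn -0.01 rows 3.8 0.1
```

View pics/w1.png

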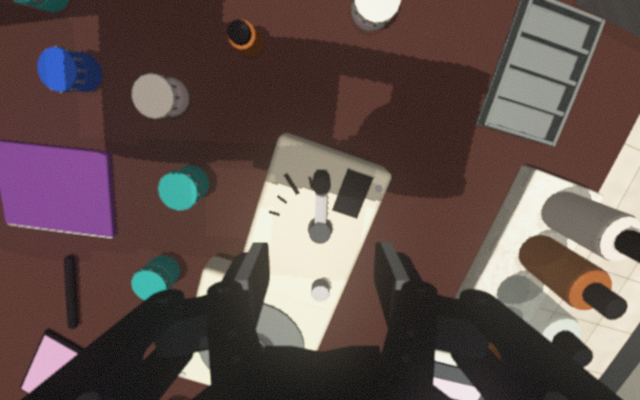

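```bash
python3 - <<'E'
from meas import *
d=ld('w1.png'); C=cloud(d); z=C[...,2]; im=d['image'].astype(int)
for lo,hi,n,zz in [(.08,.1,'knob',.091),(.052,.072,'stub/hinge',.058)]:
    for c,a,s,m in cc(d,(z>lo)&(z<hi)&(C[...,1]>-.05)&(C[...,1]<.25)&(C[...,0]>.5)&(C[...,0]<.7),15):
        p,e=cent(d,m,np.median(z[m])); print(n,c.round(),a,p.round(4),e.round(3),np.median(z[m]).round(4))
m=max(cc(d,(z>.03)&(z<.1)&(C[...,0]<.72)&(C[...,0]>.45),500),key=lambda t:t[1])[3]
cn=max(cv2.findContours(m.astype(np.uint8),cv2.RETR_EXTERNAL,cv2.CHAIN_APPROX_NONE)[0],key=len)[:,0]
p=onz(d,cn,.04)[:,:2].astype(np.float32); print(cv2.approxPolyDP(p[:,None],.01,True)[:,0].round(4).tolist())
crop('w1.png',220,120,420,320,3,'cw1.png')
E
```

```text
knob [321. 184.] 309 [0.6    0.1605] [0.018 0.019] 0.0899
stub/hinge [321. 172.] 56 [0.5981 0.1665] [0.015 0.01 ] 0.0638
stub/hinge [320. 224.] 562 [0.6154 0.1093] [0.03  0.055] 0.0546
stub/hinge [320. 292.] 275 [0.6413 0.0309] [0.022 0.024] 0.0571
[[0.6650999784469604, 0.18539999425411224], [0.5460000038146973, 0.18170000612735748], [0.5426999926567078, 0.045899998396635056], [0.5697000026702881, 0.06159999966621399], [0.6013000011444092, -0.08959999680519104], [0.6021000146865845, -0.07720000296831131], [0.6678000092506409, -0.061900001019239426]]
```

View pics/cw1.png

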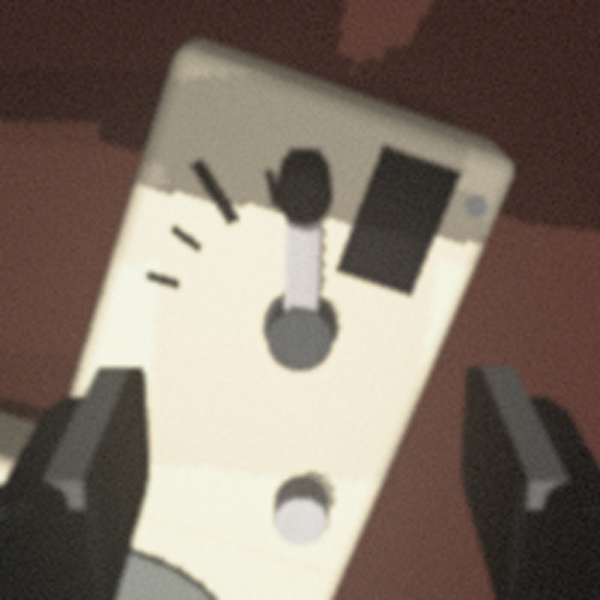

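Request:
play_rows:
  fingers: [0.6,0.6,0.6,0.6,0.6,0.6,0,0,0,0,0,0,0,0]
  linear:
    - [0.1,0,3.4]
    - [0,0,3.4]
    - [0,0,3.4]
    - [0,0,3.4]
    - [0,0,3.4]
    - [0,0,0]
    - [0,0,0]
    - [0,0,0]
    - [0,0,0]
    - [0,0,0]
    - [0,0,0]
    - [0,0,0]
    - [0,0,0]
    - [0,0,0]
  turn: [0,0,0,0,0,0,0,0,0,0,0,0,0,0]
  squeeze: 20

```text
clock: 4.3
position: [0.602, 0.1609, 0.0634]
ee_rot: [1.834, 2.548, 0.004]
contact_force: [-0.3, 0.6, 10.5]
opening: 0.0175
```

Request:
play_rows:
  fingers: [0,0,0,0,0,0,0]
  linear:
    - [0,0,-0.3]
    - [0,-0.77,0]
    - [0,-0.77,0]
    - [0,-0.77,0]
    - [0,-0.77,0]
    - [0,0,0]
    - [0,0,0]
  turn: [0,-0.12,-0.12,-0.12,-0.12,0,0]

```text
clock: 4.88
position: [0.5743, 0.1453, 0.0649]
ee_rot: [1.175, 2.912, 0.001]
contact_force: [4.8, -3.2, -9.6]
opening: 0.0175
```

```bash
python3 - <<'E'
from go import *
p,ps,R,s=here(); h=np.array([.620,.102]); d=p[:2]-h; th=np.arctan2(d[1],-d[0]); print(p,ps,np.linalg.norm(d),np.degrees(th),np.pi-ps-th,s['contact_force'],s['opening'])
E
```

```text
[0.57425959 0.14530441 0.06494936] 2.374584759875277 0.06298775021576265 43.43294861839363 0.008959936474025154 [ 4.76823926 -3.19430507 -9.5603177 ] 0.017473177873300487
```

Request:
play_rows:
  fingers: [0,0,0,0,0,0,0,0,0]
  linear:
    - [0,-0.77,0]
    - [0,-0.77,0]
    - [0,-0.77,0]
    - [0,-0.77,0]
    - [0,-0.77,0]
    - [0,-0.77,0]
    - [0,-0.3,0]
    - [0,-0.2,0]
    - [0,0,0]
  turn: [-0.12,-0.12,-0.12,-0.12,-0.12,-0.12,-0.04,0,0]

```text
clock: 5.63
position: [0.5546, 0.1008, 0.065]
ee_rot: [0.013, 3.139, 0.002]
contact_force: [5.5, 5.9, -11.6]
opening: 0.0173
```

```bash
python3 - <<'E'
from go import *
p,ps,R,s=here(); h=np.array([.620,.102]); d=p[:2]-h; th=np.arctan2(d[1],-d[0]); print(p,ps,np.linalg.norm(d),np.degrees(th),np.pi-ps-th,s['contact_force'],s['opening'])
E
```

```text
[0.5545907  0.10081367 0.06501736] 3.133271955653169 0.06542005968267806 -1.0390579774725137 0.026455680762632366 [  5.51337297   5.88868813 -11.55241766] 0.017263912486844196
```

Request:
play_rows:
  fingers: [0,0.6,0.6,0.6,0.6,0.6,0.6,0.6,0.6,0.6,0.6,0.6]
  linear:
    - [0,0.1,0]
    - [0,0,0]
    - [0,0,0]
    - [0,0,0]
    - [0,0,-3]
    - [0,0,-4]
    - [0,0,-4]
    - [0,0,-4]
    - [0,0,-2]
    - [0,0,0]
    - [0,0,0]
    - [0,0,0]
  turn: [0,0,0,0,0,0,0,0,0,0,0,0]

```text
clock: 6.63
position: [0.5527, 0.1013, 0.2339]
ee_rot: [-0.012, -3.141, 0.0]
contact_force: [0.1, -0.9, -0.6]
opening: 0.0509
```

```bash
python3 - <<'E'
from meas import *
for nm in ['wrist','scene','top']:
    d=snap(nm,nm[0]+'2.png'); C=cloud(d); z=C[...,2]
    for lo,hi,n in [(.08,.1,'knob/cap'),(.053,.063,'stub/hinge')]:
        for c,a,s,m in cc(d,(z>lo)&(z<hi)&(C[...,1]>-.15)&(C[...,1]<.25)&(C[...,0]>.5)&(C[...,0]<.7),25):
            p,e=cent(d,m,np.median(z[m])); print(nm,n,c.round(),a,p.round(4),e.round(3),np.median(z[m]).round(4))
E
```

```text
wrist knob/cap [322. 187.] 299 [0.5548 0.1016] [0.018 0.017] 0.0898
wrist knob/cap [135. 216.] 1561 [ 0.5819 -0.0804] [0.043 0.048] 0.092
wrist stub/hinge [160. 200.] 201 [ 0.5758 -0.07  ] [0.038 0.031] 0.0584
wrist stub/hinge [320. 235.] 356 [0.6177 0.0996] [0.024 0.023] 0.0551
scene knob/cap [281. 199.] 177 [ 0.5863 -0.0784] [0.042 0.047] 0.0913
scene knob/cap [334. 238.] 49 [0.5582 0.1039] [0.021 0.021] 0.089
scene stub/hinge [282. 211.] 39 [ 0.5912 -0.0703] [0.037 0.031] 0.0573
scene stub/hinge [290. 245.] 51 [0.6406 0.0325] [0.02  0.023] 0.0563
scene stub/hinge [314. 258.] 67 [0.618  0.1005] [0.029 0.023] 0.0548
top knob/cap [348. 168.] 159 [ 0.5853 -0.0857] [0.039 0.039] 0.0928
top stub/hinge [311. 153.] 36 [0.6426 0.0278] [0.019 0.019] 0.0576
```

View pics/w2.png

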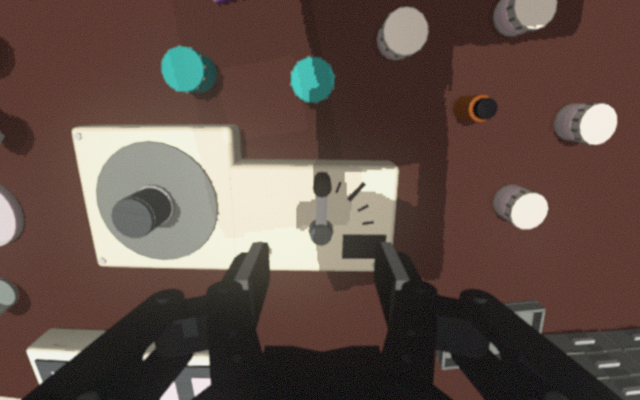

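View pics/s2.png

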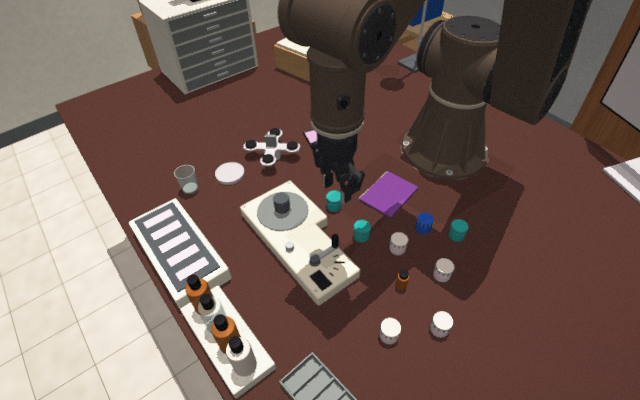

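Request:
play_rows:
  fingers: [0.9,0.9,0.9,0.9,0.9,0.9,0.9]
  linear:
    - [-0.62,-3.65,0]
    - [-0.62,-3.65,0]
    - [-0.62,-3.65,0]
    - [-0.62,-3.65,0]
    - [-0.62,-3.65,0]
    - [0,0,0]
    - [0,0,0]
  turn: [0,0,0,0,0,0,0]

```text
clock: 7.37
position: [0.5825, -0.0831, 0.2331]
ee_rot: [-0.017, -3.14, -0.0]
contact_force: [-0.0, 0.2, 0.5]
opening: 0.077
```

```bash
python3 - <<'E'
from meas import *
from go import to
d=snap('wrist','w3.png'); C=cloud(d); z=C[...,2]; im=d['image']
for c,a,s,m in cc(d,(z>.088)&(z<.1)&(C[...,1]>-.15)&(C[...,1]<.25)&(C[...,0]>.5)&(C[...,0]<.7),25):
    p,e=cent(d,m,np.median(z[m])); print(c.round(),a,p.round(4),e.round(3),np.median(z[m]).round(4))
to([.584,-.081,.07])
E
```

```text
[520. 156.] 266 [0.5563 0.1005] [0.017 0.018] 0.0899
[320. 187.] 1537 [ 0.5836 -0.0846] [0.041 0.041] 0.092
clk 7.42 pos [ 0.5823 -0.0818  0.2332] psi 3.132 tilt 0.002 open 0.0769 F [0.2 0.6 0.9] 
 cm now-axes [-0.2   0.07 16.32] after-turn axes [-0.17  0.08 16.32] turn 0 rows 4.1 0.0
```

View pics/w3.png

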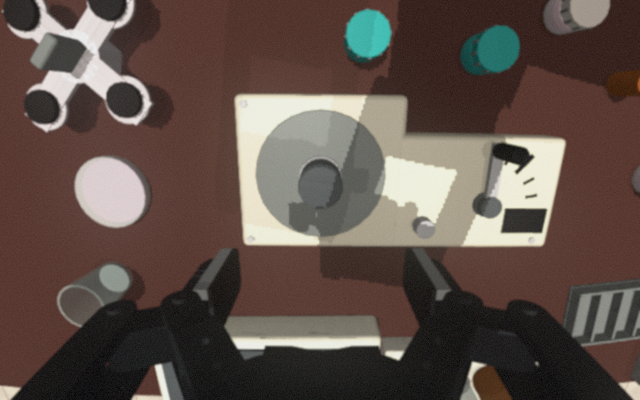

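Request:
play_rows:
  fingers: [0.9,0.9,0.9,0.9,0.9,0.9,0,0,0,0,0,0,0]
  linear:
    - [-0.15,-0.2,3.4]
    - [0,0,3.4]
    - [0,0,3.4]
    - [0,0,3.4]
    - [0,0,3.2]
    - [0,0,0]
    - [0,0,0]
    - [0,0,0]
    - [0,0,0]
    - [0,0,0]
    - [0,0,0]
    - [0,0,0]
    - [0,0,0]
  turn: [0,0,0,0,0,0,0,0,0,0,0,0,0]
  squeeze: 40

```text
clock: 8.5
position: [0.5857, -0.0832, 0.0687]
ee_rot: [0.012, 3.138, -0.0]
contact_force: [0.0, 2.8, 9.6]
opening: 0.0421
```

Request:
play_rows:
  fingers: [0,0,0,0,0,0]
  linear:
    - [0,0,-2]
    - [0,0,-3]
    - [0,0,-3]
    - [0,0,-2]
    - [0,0,0]
    - [0,0,0]
  turn: [0,0,0,0,0,0]

```text
clock: 9.0
position: [0.5855, -0.0835, 0.1688]
ee_rot: [0.012, 3.137, -0.001]
contact_force: [0.1, -0.5, -0.8]
opening: 0.0422
```

```bash
python3 - <<'E'
from go import *
snap('wrist','w4.png');snap('scene','s4.png');to([.642,.031,.15])
E
```

```text
clk 9.1 pos [ 0.5841 -0.0832  0.1664] psi 3.134 tilt 0.0 open 0.0421 F [-0.1  0.2 -2.8] 
 cm now-axes [-5.7  11.47  1.64] after-turn axes [-5.7  11.47  1.64] turn 0 rows 3.2 0.0
```

View pics/w4.png

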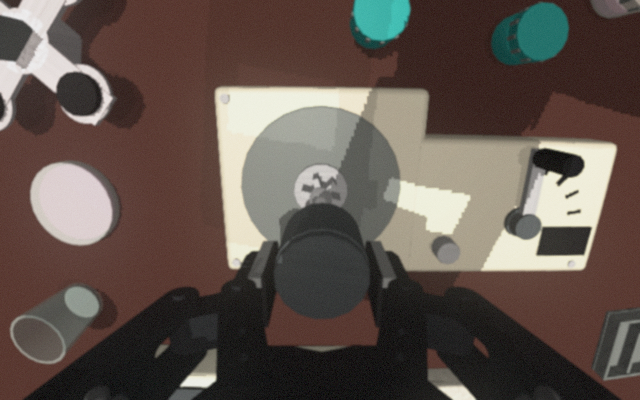

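Request:
play_rows:
  fingers: [0,0,0,0,0,0,0,0]
  linear:
    - [-1.42,2.87,0]
    - [-1.42,2.87,0]
    - [-1.42,2.87,0]
    - [-1.42,2.87,0]
    - [0,0,3]
    - [0,0,2.5]
    - [0,0,0]
    - [0,0,0]
  turn: [0,0,0,0,0,0,0,0]

```text
clock: 9.77
position: [0.6404, 0.031, 0.1095]
ee_rot: [-0.012, -3.137, 0.0]
contact_force: [-0.7, 0.2, -1.2]
opening: 0.0421
```

```bash
python3 - <<'E'
from meas import *
from go import *
d=snap('wrist','w5.png');snap('scene','s5.png');to([.642,.031,.059])
crop('s5.png',230,170,400,310,4,'cs5.png')
E
```

```text
clk 9.87 pos [0.6423 0.0307 0.112 ] psi 3.133 tilt 0.0 open 0.0421 F [ 0.4  0.6 -0.8] 
 cm now-axes [0.04 0.03 5.3 ] after-turn axes [0.03 0.03 5.3 ] turn 0 rows 1.3 0.0
```

View pics/w5.png

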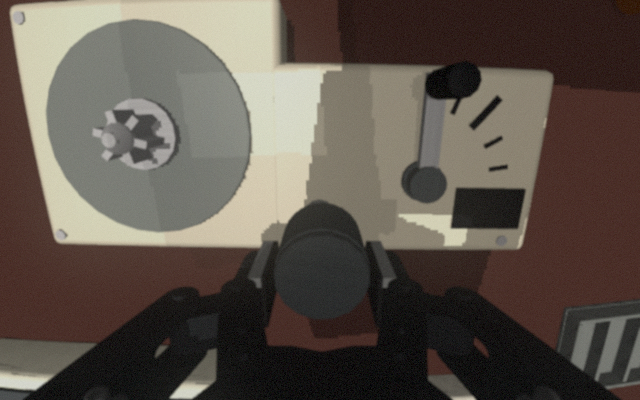

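View pics/cs5.png

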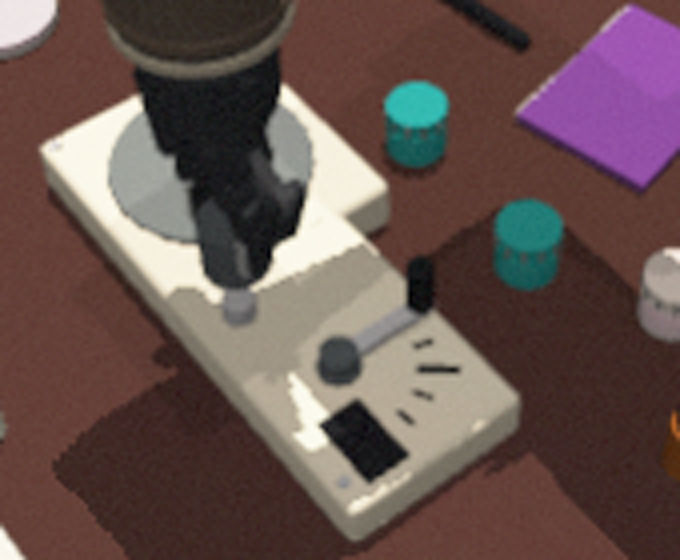

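Request:
play_rows:
  fingers: [0,0,0,0,0,0]
  linear:
    - [0,0,2]
    - [0,0,1.5]
    - [0,0,0.9]
    - [0,0,0.6]
    - [0,0,0.2]
    - [0,0,0]
  turn: [0,0,0,0,0,0]

```text
clock: 10.37
position: [0.6423, 0.0309, 0.0597]
ee_rot: [0.013, 3.141, 0.0]
contact_force: [0.6, -0.1, -0.9]
opening: 0.0422
```

Request:
play_rows:
  fingers: [0,0,0,0]
  linear:
    - [0,0,0.15]
    - [0,0,0.15]
    - [0,0,0.1]
    - [0,0,0]
  turn: [0,0,0,0]

```text
clock: 10.7
position: [0.6428, 0.031, 0.0576]
ee_rot: [0.012, 3.14, -0.0]
contact_force: [-7.0, -0.6, 25.5]
opening: 0.0419
```

Contact, so the cap is on the housing. I'll release it and rise.

Request:
play_rows:
  fingers: [0,0.9,0.9,0.9,0.9,0.9,0.9,0.9,0.9,0.9,0.9]
  linear:
    - [0,0,-0.2]
    - [0,0,0]
    - [0,0,0]
    - [0,0,0]
    - [0,0,0]
    - [0,0,-2]
    - [0,0,-3]
    - [0,0,-4]
    - [0,0,-4]
    - [0,0,-4]
    - [0,0,0]
  turn: [0,0,0,0,0,0,0,0,0,0,0]

```text
clock: 11.62
position: [0.6456, 0.0311, 0.2354]
ee_rot: [0.012, 3.131, 0.0]
contact_force: [2.1, -0.4, 0.1]
opening: 0.077
```

```bash
python3 - <<'E'
from meas import *
from go import *
d=snap('wrist','w6.png');snap('scene','s6.png'); snap('top','t6.png');C=cloud(d); z=C[...,2]
for c,a,s,m in cc(d,(z>.075)&(z<.1)&(C[...,1]>-.15)&(C[...,1]<.25)&(C[...,0]>.5)&(C[...,0]<.7),25):
    p,e=cent(d,m,np.median(z[m])); print(c.round(),a,p.round(4),e.round(3),np.median(z[m]).round(4))
to([.642,.031,.059])
crop('s6.png',230,120,400,310,3,'cs6.png')
E
```

```text
[401.  82.] 400 [0.5567 0.1   ] [0.017 0.02 ] 0.0899
[197. 116.] 260 [ 0.5843 -0.0832] [0.015 0.017] 0.0791
[322. 175.] 1464 [0.6404 0.0312] [0.042 0.041] 0.081
clk 11.77 pos [0.642  0.031  0.2276] psi 3.134 tilt 0.001 open 0.0766 F [-0.1  0.2 -0.3] 
 cm now-axes [ 0.02 -0.   16.86] after-turn axes [ 0.   -0.   16.86] turn 0 rows 4.2 0.0
```

View pics/w6.png

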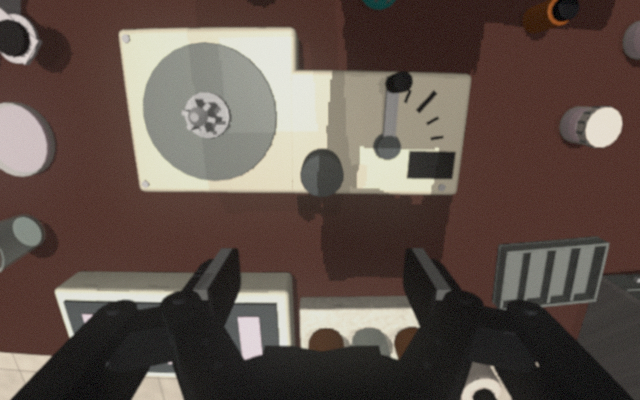

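View pics/cs6.png

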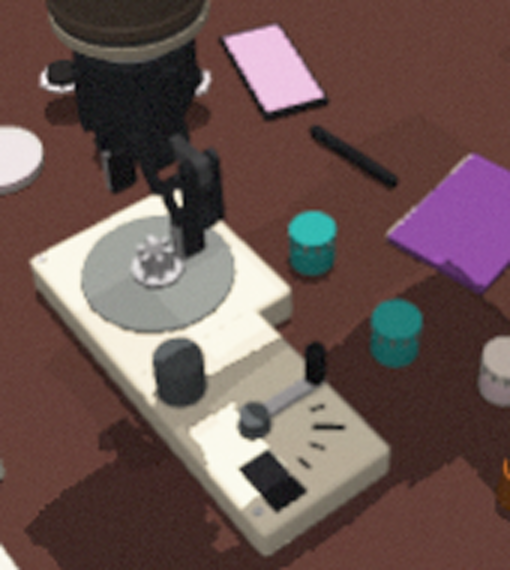

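Request:
play_rows:
  fingers: [0.9,0.9,0.9,0.9,0.9,0.9]
  linear:
    - [-0.4,-2.85,0]
    - [-0.4,-2.85,1.2]
    - [-0.4,-2.85,2.0]
    - [-0.3,-2.85,2.0]
    - [0,0,0]
    - [0,0,0]
  turn: [0,0,0,0,0,0]

```text
clock: 12.27
position: [0.6544, -0.0843, 0.1722]
ee_rot: [-0.016, -3.137, -0.001]
contact_force: [0.1, 0.0, 1.4]
opening: 0.0768
```

```bash
python3 - <<'E'
from meas import *
from go import *
d=snap('wrist','w7.png');to([.457,-.33,.2])
print(proj(d,[[.584,-.083,.073],[.584,-.083,.051]]))
u,v=proj(d,[.584,-.083,.073])[0].astype(int)
crop('w7.png',u-60,v-60,u+60,v+60,5,'cw7.png')
E
```

```text
clk 12.32 pos [ 0.6551 -0.0833  0.1734] psi 3.132 tilt 0.003 open 0.0765 F [-0.3  1.   0.7] 
 cm now-axes [ 19.59 -24.85  -2.61] after-turn axes [ 19.58 -24.85  -2.66] turn 0 rows 7.9 0.0
[[322.15159258 107.19465989]
 [322.08293731 107.05569259]]
```

View pics/cw7.png

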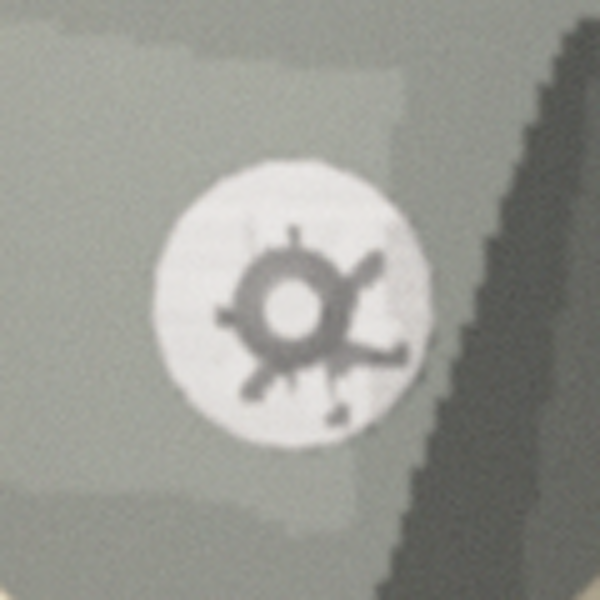

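```bash
python3 - <<'E'
from meas import *
d=ld('w7.png'); C=cloud(d)[78:140,290:355]; z=C[...,2]
print(np.percentile(z,[1,10,50,90,99]))
im=d['image'][78:140,290:355]
zi=np.clip((z-.045)/.04*255,0,255).astype(np.uint8)
gi=cv2.createCLAHE(4,(2,2)).apply(im[...,1].copy())
o=np.hstack([cv2.resize(zi,None,fx=6,fy=6,interpolation=cv2.INTER_NEAREST),cv2.resize(gi,None,fx=6,fy=6,interpolation=cv2.INTER_CUBIC)])
cv2.imwrite('pics/z7.png',o)
m=abs(z-.073)<.004; P=C[m][:,:2]; 
q=onz(d,np.argwhere(m)[:,::-1]+[290,78],.073)[:,:2]
from scipy.optimize import minimize
rel=q-[.584,-.083]; rr=np.hypot(*rel.T); a=np.arctan2(rel[:,1],rel[:,0]); s=(rr>.010)&(rr<.017)
print(s.sum(), np.degrees(np.angle(np.exp(6j*a[s]).mean()))/6, abs(np.exp(6j*a[s]).mean()), q.mean(0), m.sum())
ms=(abs(z-.051)<.004); qs=onz(d,np.argwhere(ms)[:,::-1]+[290,78],.051)[:,:2]
E
```

```text
[0.04288767 0.04377226 0.04990937 0.07651033 0.08280144]
314 14.940216937737553 0.6208258134528826 [ 0.58423462 -0.08452907] 488
```

View pics/z7.png

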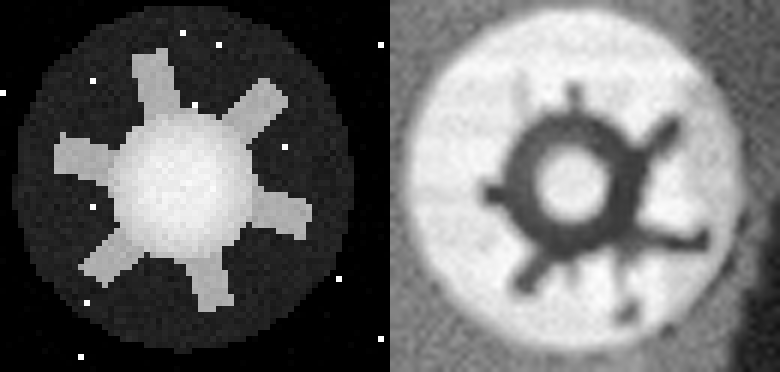

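```bash
python3 - <<'E'
from meas import *
d=ld('w7.png'); C=cloud(d)[78:140,290:355]; z=C[...,2]
m=(z>.068)&(z<.095); m=cv2.medianBlur(m.astype(np.uint8),3)>0
q=onz(d,np.argwhere(m)[:,::-1]+[290,78],.073)[:,:2]; 
cs=cv2.findContours((cv2.medianBlur((z>.0475).astype(np.uint8),3)),cv2.RETR_EXTERNAL,cv2.CHAIN_APPROX_NONE)[0]
c=max(cs,key=len)[:,0]+[290,78]; sh=onz(d,c,.051)[:,:2]; print('shoulder',cv2.minEnclosingCircle(sh.astype(np.float32)), sh.mean(0))
c=max(cv2.findContours(m.astype(np.uint8),cv2.RETR_EXTERNAL,cv2.CHAIN_APPROX_NONE)[0],key=len)[:,0]+[290,78]
t=onz(d,c,.073)[:,:2].astype(np.float32); ce=cv2.minEnclosingCircle(t); print('teeth',ce)
for cen in [ce[0],(.5842,-.0840)]:
    rel=q-cen; rr=np.hypot(*rel.T); a=np.arctan2(rel[:,1],rel[:,0]); s=(rr>.010)
    print(np.degrees(np.angle(np.exp(6j*a[s]).mean()))/6, abs(np.exp(6j*a[s]).mean()))
# carousel from top/scene/wrist 
E
```

```text
shoulder ((0.5845933556556702, -0.08449221402406693), 0.02305416949093342) [ 0.58418042 -0.08463763]
teeth ((0.5847909450531006, -0.08453461527824402), 0.01607530564069748)
14.537670687453184 0.8191512819418676
14.76255872023192 0.7646377591553479
```

Request:
play_rows:
  fingers: [0.9,0.9,0.9,0.9,0.9,0.9,0.9,0.7,0.7,0.7,0.7,0.7,0.7,0.7,0.7,0.7]
  linear:
    - [2.45,-3.1,-0.9]
    - [2.45,-3.1,-0.9]
    - [2.45,-3.1,-0.9]
    - [2.45,-3.1,-0.9]
    - [2.45,-3.1,-0.9]
    - [2.45,-3.1,-0.9]
    - [2.45,-3.1,-0.9]
    - [2.45,-3.1,-0.9]
    - [0,0,0]
    - [0,0,0]
    - [0,0,0]
    - [0,0,0]
    - [0,0,0]
    - [0,0,0]
    - [0,0,0]
    - [0,0,0]
  turn: [0,0,0,0,0,0,0,0,0.12,0.12,0.12,0.12,0.12,0.12,0,0]

```text
clock: 13.65
position: [0.4586, -0.3288, 0.2475]
ee_rot: [1.111, 2.938, 0.0]
contact_force: [-0.0, -1.3, -0.3]
opening: 0.0597
```

```bash
cat > car.py <<'E'
from meas import *
from go import *
def carousel(d,c0,zs=.05,zg=.084):
    C=cloud(d); z=C[...,2]; im=d['image'].astype(int); near=np.hypot(C[...,0]-c0[0],C[...,1]-c0[1])<.12
    S=[]
    for c,a,s,m in cc(d,near&(im.max(2)<75)&(abs(z-zs)<.006),60):
        p,e=cent(d,m,zs); print(' seat',c.round(),a,p.round(4),e.round(3),np.median(z[m]).round(4)); S.append(p)
    for c,a,s,m in cc(d,near&(abs(z-zg)<.006),30):
        v,u=np.nonzero(m); q=onz(d,np.c_[u,v],zg)[:,:2].astype(np.float32); print(' grip',c.round(),a,cv2.minAreaRect(q),np.median(z[m]).round(4))
    return S
E
python3 - <<'E'
from car import *
d=snap('wrist','w8.png');to([.457,-.33,.08],2.4)
carousel(d,(.457,-.33)); print(proj(d,[.457,-.33,.084]))
E
```

```text
clk 13.7 pos [ 0.4585 -0.3289  0.2475] psi 2.419 tilt 0.0 open 0.0595 F [-0.5  0.7  0.5] 
 cm now-axes [ 0.05 -0.19 16.75] after-turn axes [ 0.04 -0.19 16.75] turn 0.019 rows 4.2 0.2
 seat [319. 110.] 780 [ 0.4081 -0.2869] [0.032 0.032] 0.0493
 seat [258. 171.] 692 [ 0.4116 -0.379 ] [0.032 0.033] 0.0491
 seat [377. 174.] 737 [ 0.5    -0.2839] [0.034 0.033] 0.0491
 seat [317. 228.] 616 [ 0.5035 -0.3758] [0.033 0.034] 0.0491
 grip [317. 179.] 450 ((0.45539844036102295, -0.33088451623916626), (0.012948590330779552, 0.03343933820724487), 48.0183219909668) 0.0827
[[319.30719612 179.37757485]]
```

View pics/w8.png

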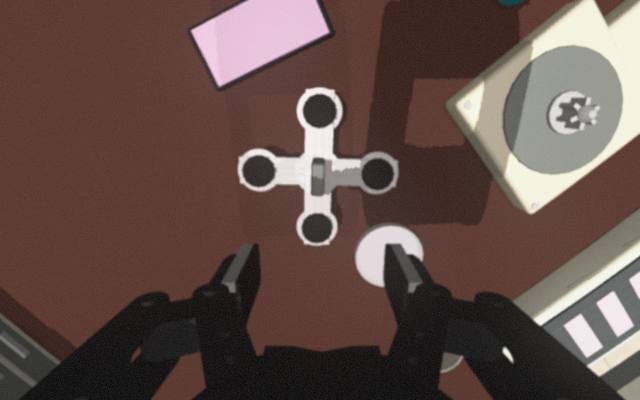

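Request:
play_rows:
  fingers: [0.5,0.5,0.5,0.5,0.5,0.5,0.5,0,0,0,0,0,0,0]
  linear:
    - [0.05,-0.2,3.4]
    - [0,0,3.4]
    - [0,0,3.4]
    - [0,0,3.4]
    - [0,0,3.4]
    - [0,0,2.4]
    - [0,0,0]
    - [0,0,0]
    - [0,0,0]
    - [0,0,0]
    - [0,0,0]
    - [0,0,0]
    - [0,0,0]
    - [0,0,0]
  turn: [0.027,0,0,0,0,0,0,0,0,0,0,0,0,0]
  squeeze: 100

```text
clock: 14.87
position: [0.4573, -0.3315, 0.0549]
ee_rot: [1.156, 2.918, -0.001]
contact_force: [-2.0, -0.5, 9.5]
opening: 0.0127
```

```bash
python3 - <<'E'
from go import *
to([.4558,-.3314,.16]); print(r.state()['wrist_torque'])
E
```

```text
clk 14.87 pos [ 0.4573 -0.3315  0.0549] psi 2.387 tilt 0.003 open 0.0127 F [-2.  -0.5  9.5] 
 cm now-axes [  0.09  -0.1  -10.51] after-turn axes [  0.12  -0.1  -10.51] turn 0 rows 2.6 0.0
[0.00572521 0.14101641 0.05189105]
```

Request:
play_rows:
  fingers: [0,0,0,0,0,0,0,0]
  linear:
    - [0,0,-1]
    - [0,0,-2]
    - [0,0,-3]
    - [0,0,-3]
    - [0,0,-3]
    - [0,0,-2]
    - [0,0,0]
    - [0,0,0]
  turn: [0,0,0,0,0,0,0,0]

```text
clock: 15.53
position: [0.4567, -0.3308, 0.1944]
ee_rot: [1.157, 2.919, -0.001]
contact_force: [-0.1, 0.7, -8.3]
opening: 0.0123
```

```bash
python3 - <<'E'
from car import *
d=snap('wrist','w9.png'); d2=snap('scene','s9.png'); p=here()[0]; to([.5845,-.0835,p[2]],2.35); print(r.state()['wrist_torque'])
z0=p[2]-.0549; carousel(d,p[:2],.05+z0,.084+z0)
E
```

```text
clk 15.63 pos [ 0.4557 -0.33    0.1922] psi 2.387 tilt 0.002 open 0.0122 F [-1.1 -0.3 -8. ] 
 cm now-axes [7.510e+00 2.678e+01 1.000e-02] after-turn axes [ 8.49 26.49  0.  ] turn 0.037 rows 7.0 0.3
[0.00856295 0.00602977 0.05393942]
 seat [321. 117.] 4459 [ 0.4084 -0.2852] [0.034 0.034] 0.1889
 seat [446. 246.] 3425 [ 0.5    -0.2825] [0.038 0.034] 0.1882
 seat [195. 247.] 3425 [ 0.4111 -0.3777] [0.034 0.039] 0.1892
 seat [322. 336.] 1100 [ 0.4965 -0.368 ] [0.026 0.026] 0.1884
 grip [321. 277.] 3171 ((0.45577606558799744, -0.3267894983291626), (0.0346587635576725, 0.03492293134331703), 82.6533203125) 0.2224
```

View pics/w9.png

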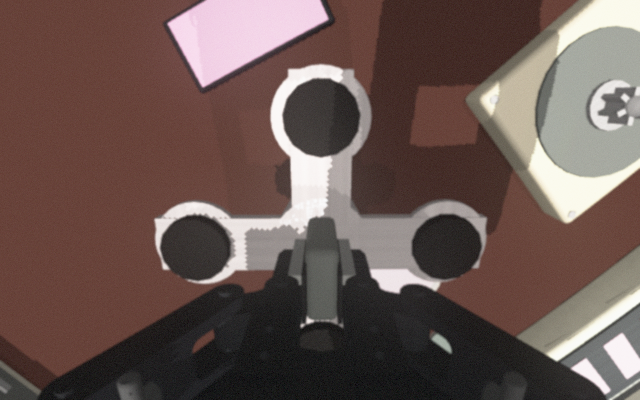

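View pics/s9.png

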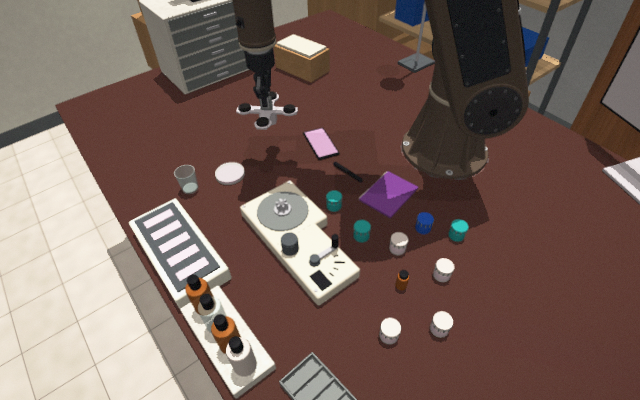

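Request:
play_rows:
  fingers: [0,0,0,0,0,0,0,0,0,0,0,0]
  linear:
    - [0.5,1.8,0]
    - [0.93,3.35,0]
    - [0.93,3.35,0]
    - [0.93,3.35,0]
    - [0.93,3.35,0]
    - [0.93,3.35,0]
    - [0.93,3.35,0]
    - [0.93,3.35,0]
    - [0.4,1.55,0]
    - [0,0,0]
    - [0,0,0]
    - [0,0,0]
  turn: [0,0,0,0,0,0,0,0,0,0.04,0,0]

```text
clock: 16.63
position: [0.5851, -0.0845, 0.1916]
ee_rot: [-1.213, -2.895, 0.001]
contact_force: [-0.1, -0.3, -7.5]
opening: 0.0126
```

```bash
python3 - <<'E'
from car import *
d=snap('wrist','w10.png'); d2=snap('scene','s10.png'); p=here()[0]; to([.585,-.084,p[2]],2.347); print(r.state()['wrist_torque'])
z0=p[2]-.0549; S=carousel(d,p[:2],.05+z0,.084+z0)
C=cloud(d2); print([ (c.round(),a,cent(d2,m,.06)[0],np.median(C[...,2][m])) for c,a,s,m in cc(d2,(C[...,2]>.045)&(C[...,2]<.1)&(np.hypot(C[...,0]-.585,C[...,1]+.084)<.06))])
crop('s10.png',200,100,400,300,3,'cs10.png')
E
```

```text
clk 16.73 pos [ 0.5853 -0.0852  0.1923] psi 2.347 tilt 0.002 open 0.0123 F [-0.   0.2 -7.6] 
 cm now-axes [0.11 0.06 0.  ] after-turn axes [0.11 0.06 0.  ] turn 0.0 rows 0.0 0.0
[-0.02599675 -0.02615794  0.00249645]
 seat [320. 117.] 4648 [ 0.5383 -0.0372] [0.034 0.034] 0.1864
 seat [446. 247.] 3374 [ 0.6288 -0.0379] [0.037 0.034] 0.1853
 seat [195. 248.] 3409 [ 0.5377 -0.128 ] [0.034 0.038] 0.1866
 seat [321. 222.] 193 [ 0.5735 -0.0727] [0.011 0.011] 0.1885
 seat [321. 337.] 991 [ 0.6221 -0.1219] [0.025 0.024] 0.1855
 grip [322. 279.] 3075 ((0.5812320113182068, -0.08337046951055527), (0.0347241573035717, 0.034044817090034485), 11.089737892150879) 0.2199
[(array([282., 208.]), np.int32(225), array([ 0.58830679, -0.07627433]), np.float64(0.05213897200926698))]
```

View pics/cs10.png

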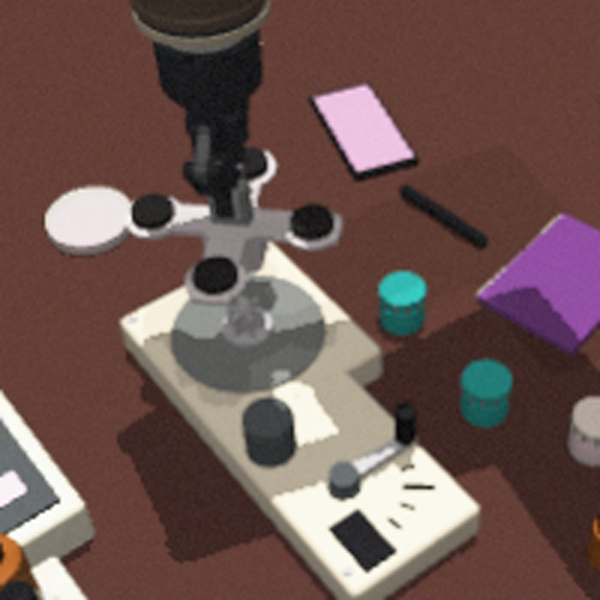

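Request:
play_rows:
  fingers: [0,0,0,0,0,0,0,0,0]
  linear:
    - [0,0.05,2]
    - [0,0,2]
    - [0,0,1]
    - [0,0,0.4]
    - [0,0,0.4]
    - [0,0,0.3]
    - [0,0,0]
    - [0,0,0]
    - [0,0,0]
  turn: [0,0,0,0,0,0,0,0,0]

```text
clock: 17.48
position: [0.5869, -0.0844, 0.1329]
ee_rot: [1.215, 2.896, 0.0]
contact_force: [-0.1, 0.2, -7.7]
opening: 0.0119
```

Request:
play_rows:
  fingers: [0,0,0,0,0,0]
  linear:
    - [0,0,0.2]
    - [0,0,0.2]
    - [0,0,0.2]
    - [0,0,0.2]
    - [0,0,0]
    - [0,0,0]
  turn: [0,0,0,0,0,0]

```text
clock: 17.98
position: [0.5874, -0.0846, 0.1273]
ee_rot: [1.215, 2.894, 0.001]
contact_force: [-12.0, 2.4, 44.2]
opening: 0.0124
```

Request:
play_rows:
  fingers: [0,0,0,0]
  linear:
    - [0,0,-0.4]
    - [0,0,0]
    - [0,0,0]
    - [0,0,0]
  turn: [0,0,0,0]

```text
clock: 18.32
position: [0.5863, -0.0843, 0.1279]
ee_rot: [-1.216, -2.896, 0.0]
contact_force: [-0.3, -0.2, -3.8]
opening: 0.0129
```

```bash
python3 - <<'E'
from car import *
P=[]
for i in range(4):
    d=snap('wrist','w11.png'); P.append(here()[0])
print(np.array(P).round(4)); p=here()[0]; to([.585,-.0845,p[2]],2.347); print(r.state()['wrist_torque'])
z0=np.mean(P,0)[2]-.0549-.0025; S=carousel(d,p[:2],.05+z0,.084+z0)
E
```

```text
[[ 0.5864 -0.0843  0.1279]
 [ 0.5864 -0.0843  0.1279]
 [ 0.5864 -0.0843  0.1279]
 [ 0.5864 -0.0843  0.1279]]
clk 18.52 pos [ 0.5864 -0.0843  0.1279] psi 2.347 tilt 0.0 open 0.0124 F [ 0.5  0.1 -7.3] 
 cm now-axes [ 0.08 -0.11  0.  ] after-turn axes [ 0.08 -0.11  0.  ] turn -0.0 rows 0.0 0.0
[-0.01553079 -0.01909225 -0.07135714]
 seat [321. 117.] 4665 [ 0.5398 -0.037 ] [0.035 0.035] 0.1225
 seat [446. 246.] 3479 [ 0.6318 -0.0378] [0.038 0.035] 0.1217
 seat [195. 247.] 3438 [ 0.539  -0.1296] [0.034 0.039] 0.1228
 seat [321. 221.] 122 [ 0.5751 -0.0729] [0.01 0.01] 0.1231
 seat [321. 336.] 1102 [ 0.6247 -0.1231] [0.026 0.026] 0.1218
 grip [322. 277.] 3190 ((0.5857820510864258, -0.08042450249195099), (0.034745652228593826, 0.03498992696404457), 80.42100524902344) 0.1559
```

View pics/w11.png

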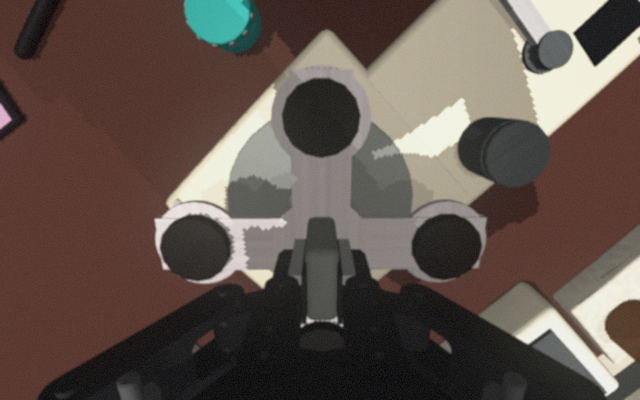

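Request:
play_rows:
  fingers: [0,0,0,0,0,0]
  linear:
    - [0.05,-0.12,0]
    - [0,0,0.2]
    - [0,0,0.2]
    - [0,0,0.2]
    - [0,0,0]
    - [0,0,0]
  turn: [0,0,0,0,0,0]

```text
clock: 19.02
position: [0.5868, -0.0858, 0.1269]
ee_rot: [1.214, 2.892, 0.0]
contact_force: [-18.4, -3.1, 69.8]
opening: 0.0121
```

Request:
play_rows:
  fingers: [0,0,0,0,0]
  linear:
    - [0,0,-0.4]
    - [0,0,0]
    - [0,0,0]
    - [0,0,0]
    - [0,0,0]
  turn: [0,0,0.05,0.05,0]

```text
clock: 19.43
position: [0.5866, -0.085, 0.1273]
ee_rot: [1.363, 2.828, 0.001]
contact_force: [-2.3, 0.9, 16.7]
opening: 0.0121
```

Request:
play_rows:
  fingers: [0,0,0,0,0,0,0]
  linear:
    - [0,0,0]
    - [0,0,0]
    - [0,0,0]
    - [0,0,0]
    - [0,0,0]
    - [0,0,0]
    - [0,0,0]
  turn: [-0.05,-0.05,-0.05,-0.05,-0.05,-0.05,0]

```text
clock: 20.02
position: [0.5867, -0.085, 0.1271]
ee_rot: [0.915, 3.003, 0.001]
contact_force: [0.1, -0.6, 13.2]
opening: 0.0124
```

Request:
play_rows:
  fingers: [0,0,0,0,0,0,0,0]
  linear:
    - [0.18,-0.1,0.05]
    - [0,0,0]
    - [0,0,0]
    - [0,0,0]
    - [0,0,0]
    - [0,0,0]
    - [0,0,0]
    - [0,0,0]
  turn: [0,0.05,0.05,0.05,0.05,0.05,0.05,0]

```text
clock: 20.68
position: [0.5854, -0.085, 0.1273]
ee_rot: [1.362, 2.826, 0.002]
contact_force: [1.7, 0.3, 19.1]
opening: 0.0125
```

```bash
python3 - <<'E'
from car import *
d=snap('wrist','w12.png');  p=here()[0]; to([.585,-.0845,p[2]],2.347); print(r.state()['wrist_torque'])
z0=.0727; S=carousel(d,p[:2],.05+z0,.084+z0)
s=snap('scene','s12.png'); t=snap('top','t12.png'); crop('s12.png',240,140,330,240,6,'cs12.png')
E
```

```text
clk 20.73 pos [ 0.5855 -0.0851  0.1273] psi 2.246 tilt 0.005 open 0.0124 F [ 1.4 -0.9 19.1] 
 cm now-axes [ 0.07 -0.   -0.  ] after-turn axes [0.07 0.01 0.  ] turn -0.101 rows 0.0 0.8
[-0.12792716 -0.35679051 -0.11680911]
 seat [321. 116.] 4756 [ 0.5437 -0.0326] [0.035 0.035] 0.1229
 seat [195. 247.] 3404 [ 0.5336 -0.1228] [0.034 0.038] 0.122
 seat [447. 246.] 3488 [ 0.6341 -0.0426] [0.038 0.035] 0.122
 seat [321. 221.] 190 [ 0.5749 -0.0717] [0.011 0.01 ] 0.1243
 seat [322. 337.] 1060 [ 0.6184 -0.1261] [0.026 0.024] 0.1211
 grip [322. 279.] 3079 ((0.5849665403366089, -0.08069644123315811), (0.034629739820957184, 0.034501612186431885), 72.90039825439453) 0.1558
```

View pics/cs12.png

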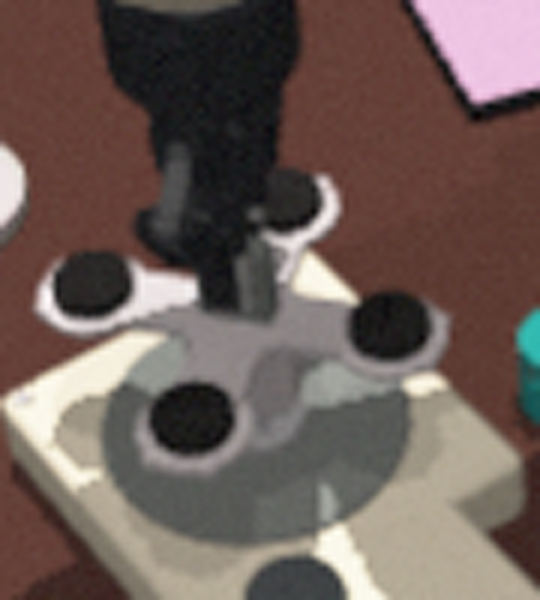

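Hub teeth have to fall in the spindle's gaps, so I need another 30°. I'll lift slightly and turn to ψ≈1.826.

Request:
play_rows:
  fingers: [0,0,0,0,0,0,0,0]
  linear:
    - [0,0,-0.5]
    - [0,0,0]
    - [0,0,0]
    - [0,0,0]
    - [0,0,0]
    - [0,0,0]
    - [0,0,0]
    - [0,0,0]
  turn: [0,0.1,0.1,0.1,0.1,0.02,0,0]

```text
clock: 21.5
position: [0.583, -0.0846, 0.1304]
ee_rot: [-1.915, -2.489, 0.001]
contact_force: [0.9, -0.5, -8.1]
opening: 0.0122
```

```bash
python3 - <<'E'
from car import *
d=snap('wrist','w13.png');  p=here()[0]; to([.585,-.0845,p[2]],1.826); print(r.state()['wrist_torque'])
z0=.0727+.002; S=carousel(d,p[:2],.05+z0,.084+z0)
E
```

```text
clk 21.55 pos [ 0.583  -0.0846  0.1304] psi 1.83 tilt 0.001 open 0.0126 F [ 0.6 -1.2 -7.8] 
 cm now-axes [-0.04  0.2  -0.  ] after-turn axes [-0.04  0.2   0.  ] turn 0.004 rows 0.0 0.0
[-0.0913881  -0.18799353  0.05229172]
 seat [321. 116.] 4686 [ 0.5657 -0.0196] [0.035 0.035] 0.1264
 seat [196. 246.] 3429 [ 0.5199 -0.0987] [0.035 0.038] 0.1253
 seat [447. 246.] 3498 [ 0.6449 -0.0653] [0.037 0.036] 0.1249
 seat [321. 220.] 140 [ 0.5789 -0.0682] [0.012 0.006] 0.1269
 seat [321. 336.] 1114 [ 0.5968 -0.1357] [0.027 0.021] 0.1239
 grip [321. 278.] 3151 ((0.5805062651634216, -0.08159389346837997), (0.03406970202922821, 0.034925855696201324), 69.31021118164062) 0.1588
```

Request:
play_rows:
  fingers: [0,0,0,0,0,0,0]
  linear:
    - [-0.1,0.16,0]
    - [0,0,0.25]
    - [0,0,0.25]
    - [0,0,0.25]
    - [0,0,0.2]
    - [0,0,0]
    - [0,0,0]
  turn: [0,0,0,0,0,0,0]

```text
clock: 22.13
position: [0.5849, -0.0852, 0.1211]
ee_rot: [-1.919, -2.487, 0.0]
contact_force: [0.4, 0.1, -7.6]
opening: 0.0127
```

It is meshing: 6 mm below the teeth tops with no contact. I'll keep going down.

Request:
play_rows:
  fingers: [0,0,0,0,0,0,0]
  linear:
    - [0,0,0.3]
    - [0,0,0.3]
    - [0,0,0.3]
    - [0,0,0.2]
    - [0,0,0.1]
    - [0,0,0]
    - [0,0,0]
  turn: [0,0,0,0,0,0,0]

```text
clock: 22.72
position: [0.585, -0.0852, 0.1093]
ee_rot: [-1.92, -2.487, 0.0]
contact_force: [0.6, 1.0, -7.8]
opening: 0.0126
```

Request:
play_rows:
  fingers: [0,0,0,0,0,0]
  linear:
    - [0,0,0.15]
    - [0,0,0.15]
    - [0,0,0.1]
    - [0,0,0.1]
    - [0,0,0]
    - [0,0,0]
  turn: [0,0,0,0,0,0]

```text
clock: 23.22
position: [0.5854, -0.0851, 0.1057]
ee_rot: [1.919, 2.486, 0.001]
contact_force: [-6.4, 2.7, 18.2]
opening: 0.0123
```

Request:
play_rows:
  fingers: [0,0.5,0.5,0.5,0.5,0.5,0.5,0.5,0.5,0.5,0.5,0.5]
  linear:
    - [0,0,-0.1]
    - [0,0,0]
    - [0,0,0]
    - [0,0,0]
    - [0,0,0]
    - [0,0,-2]
    - [0,0,-3]
    - [0,0,-3]
    - [0,0,-3]
    - [0,0,-3]
    - [0,0,0]
    - [0,0,0]
  turn: [0,0,0,0,0,0,0,0,0,0,0,0]

```text
clock: 24.22
position: [0.5861, -0.0855, 0.2471]
ee_rot: [1.918, 2.484, 0.003]
contact_force: [-0.0, 0.5, -0.5]
opening: 0.043
```

```bash
python3 - <<'E'
from car import *
d=snap('wrist','w14.png'); s=snap('scene','s14.png'); t=snap('top','t14.png'); to([.585,-.0845,.2])
for x in (d,s): 
    S=carousel(x,(.585,-.084),.101,.135); print(np.mean(S[:4],0))
C=cloud(d);z=C[...,2]
for c,a,q,m in cc(d,(z>.07)&(z<.098)&(C[...,1]>0.01)&(C[...,1]<.25)&(C[...,0]>.5)&(C[...,0]<.7),25):
    p,e=cent(d,m,np.median(z[m])); print(c.round(),a,p.round(4),e.round(3),np.median(z[m]).round(4))
crop('s14.png',230,130,400,310,3.2,'cs14.png')
E
```

```text
clk 24.37 pos [ 0.5844 -0.0851  0.2442] psi 1.827 tilt 0.002 open 0.0427 F [-0.6 -0.1 -0.4] 
 cm now-axes [0.04 0.08 4.42] after-turn axes [0.05 0.07 4.42] turn 0 rows 1.1 0.0
 seat [320. 108.] 1140 [ 0.5683 -0.0192] [0.033 0.033] 0.1003
 seat [251. 180.] 963 [ 0.5223 -0.0984] [0.033 0.034] 0.1001
 seat [390. 180.] 1027 [ 0.6478 -0.0656] [0.035 0.034] 0.1001
 seat [321. 244.] 844 [ 0.6016 -0.1447] [0.033 0.035] 0.1002
 grip [320. 189.] 623 ((0.5849644541740417, -0.08199585229158401), (0.012636793777346611, 0.03349748253822327), 14.59697151184082) 0.1337
[ 0.58501772 -0.08196059]
 seat [296. 182.] 100 [ 0.5225 -0.0962] [0.032 0.035] 0.0995
 seat [262. 186.] 105 [ 0.6023 -0.1429] [0.033 0.037] 0.0998
 seat [300. 208.] 123 [ 0.5693 -0.0159] [0.033 0.036] 0.0999
 seat [263. 212.] 126 [ 0.649  -0.0624] [0.034 0.037] 0.0995
 grip [280. 188.] 62 ((0.5857637524604797, -0.07796953618526459), (0.015307105146348476, 0.03437361493706703), 17.28376579284668) 0.1329
[ 0.58578406 -0.07935788]
[409.  75.] 1735 [0.6402 0.0304] [0.042 0.042] 0.0811
```

View pics/w14.png

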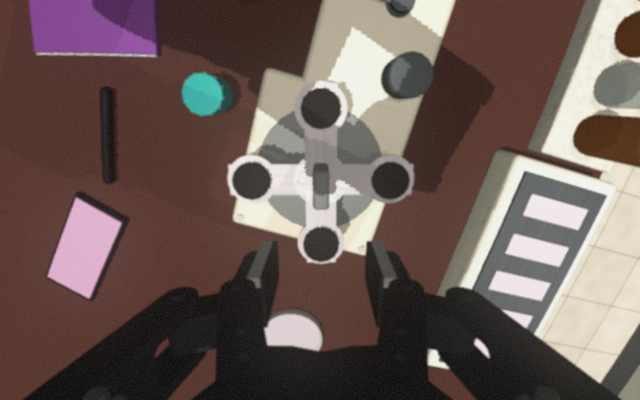

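View pics/cs14.png

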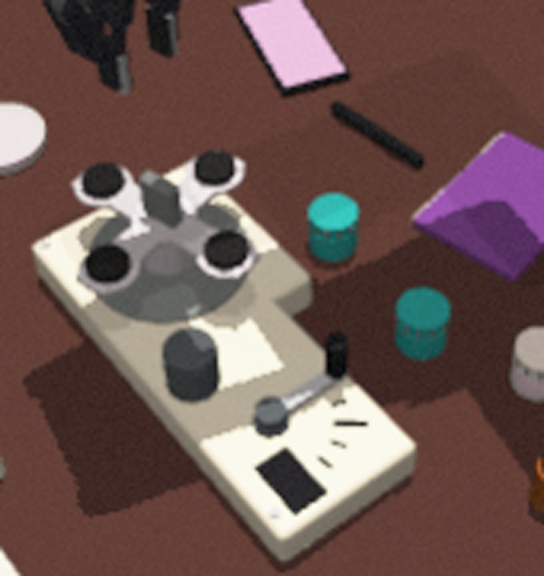

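Carousel home: seats at 0.1003 m, with a −0.7 mm depth bias, so 0.101 m. Next, jar 1 goes to seat D (far −y). I'll fly over the jar and measure it.

```bash
python3 -c "
from go import *
to([.597,.338,.2])"
```

```text
clk 24.37 pos [ 0.5844 -0.0851  0.2442] psi 1.827 tilt 0.002 open 0.0427 F [-0.6 -0.1 -0.4] 
 cm now-axes [40.61 11.94  4.43] after-turn axes [40.61 11.93  4.42] turn 0 rows 10.6 0.0
```

Request:
play_rows:
  fingers: [0.9,0.9,0.9,0.9,0.9,0.9,0.9,0.9,0.9,0.9,0.9,0.9,0.9]
  linear:
    - [3.7,1.08,0]
    - [3.7,1.08,0]
    - [3.7,1.08,0.4]
    - [3.7,1.08,0.5]
    - [3.7,1.08,0.5]
    - [3.7,1.08,0.5]
    - [3.7,1.08,0.5]
    - [3.7,1.08,0.5]
    - [3.7,1.08,0.5]
    - [3.7,1.08,0.5]
    - [3.6,1.1,0.5]
    - [0,0,0]
    - [0,0,0]
  turn: [0,0,0,0,0,0,0,0,0,0,0,0,0]

```text
clock: 25.45
position: [0.5961, 0.3393, 0.1989]
ee_rot: [-1.915, -2.489, 0.004]
contact_force: [-0.1, -0.7, -1.2]
opening: 0.0768
```

```bash
cat > jar.py <<'E'
from car import *
def jars(d,lo=.038,hi=.05,box=(.3,.7,.12,.5)):
    C=cloud(d); z=C[...,2]; im=d['image'].astype(int)
    ok=(z>lo)&(z<hi)&(C[...,0]>box[0])&(C[...,0]<box[1])&(C[...,1]>box[2])&(C[...,1]<box[3])&(np.ptp(im,axis=2)<55)&(im.min(2)>60)
    for c,a,q,m in cc(d,ok,60):
        p,e=cent(d,m,np.median(z[m])); print(' jar',c.round(),a,p.round(4),e.round(3),np.median(z[m]).round(4))
E
python3 - <<'E'
from jar import *
d=snap('wrist','w15.png'); jars(d); to([.597,.338,.012])
E
```

```text
jar [236.  91.] 1945 [0.4998 0.4003] [0.045 0.044] 0.0432
 jar [107. 155.] 1608 [0.3875 0.3119] [0.046 0.046] 0.0432
 jar [322. 182.] 1587 [0.5968 0.3388] [0.044 0.044] 0.0431
 jar [123. 273.] 1158 [0.4136 0.186 ] [0.046 0.046] 0.0432
 jar [281. 329.] 3154 [0.596  0.1585] [0.126 0.069] 0.0393
clk 25.5 pos [0.5964 0.3379 0.1995] psi 1.828 tilt 0.003 open 0.0769 F [-0.1 -1.  -0.5] 
 cm now-axes [1.000e-02 1.100e-01 1.875e+01] after-turn axes [-0.    0.06 18.75] turn 0 rows 4.7 0.0
```

View pics/w15.png

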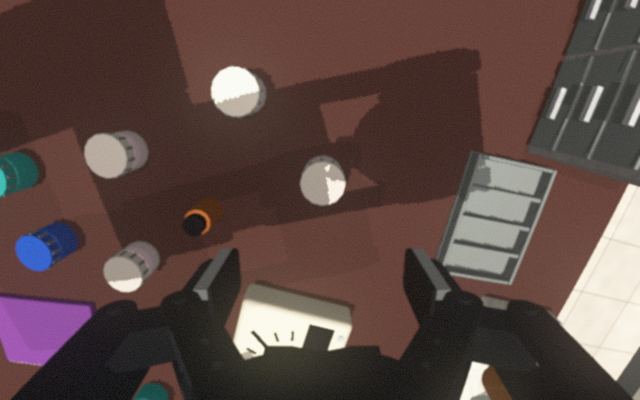

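Request:
play_rows:
  fingers: [0.9,0.9,0.9,0.9,0.9,0.9,0.9,0,0,0,0,0,0,0]
  linear:
    - [0.05,0.08,4]
    - [0,0,4]
    - [0,0,4]
    - [0,0,3.5]
    - [0,0,2]
    - [0,0,0.9]
    - [0,0,0]
    - [0,0,0]
    - [0,0,0]
    - [0,0,0]
    - [0,0,0]
    - [0,0,0]
    - [0,0,0]
    - [0,0,0]
  turn: [0,0,0,0,0,0,0,0,0,0,0,0,0,0]
  squeeze: 40

```text
clock: 26.67
position: [0.5992, 0.3387, 0.0196]
ee_rot: [1.919, 2.486, 0.004]
contact_force: [0.1, -2.1, 6.2]
opening: 0.0429
```

Request:
play_rows:
  fingers: [0,0,0,0,0,0,0,0,0]
  linear:
    - [0,0,-2]
    - [0,0,-4]
    - [0,0,-4]
    - [0,0,-4]
    - [0,0,-4]
    - [0,0,-2]
    - [0,0,0]
    - [0,0,0]
    - [0,0,0]
  turn: [0,0,0,0,0,0,0,0,0]

```text
clock: 27.42
position: [0.5977, 0.3382, 0.2175]
ee_rot: [1.919, 2.487, 0.0]
contact_force: [0.8, 0.3, -1.7]
opening: 0.0426
```

```bash
python3 - <<'E'
from jar import *
d=snap('wrist','w16.png'); to([.602,-.1476,.2],np.radians(104.9)); 
E
```

```text
clk 27.47 pos [0.5974 0.338  0.2166] psi 1.827 tilt 0.001 open 0.0426 F [ 0.1 -0.3 -2. ] 
 cm now-axes [-47.1  -11.85   1.69] after-turn axes [-47.05 -12.04   1.66] turn -0.004 rows 12.1 0.0
```

View pics/w16.png

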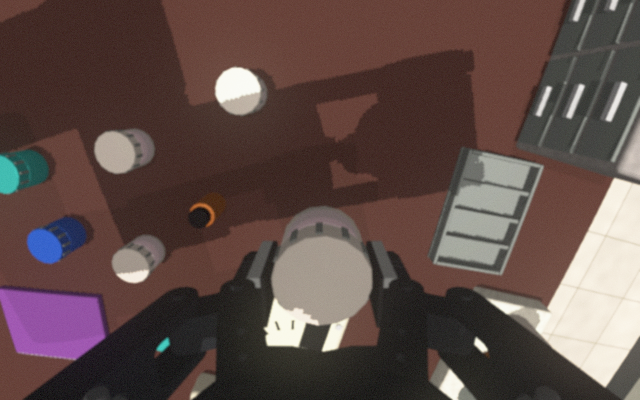

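Request:
play_rows:
  fingers: [0,0,0,0,0,0,0,0,0,0,0,0,0,0,0,0]
  linear:
    - [-3.0,-0.75,0]
    - [-3.6,-0.9,0]
    - [-3.7,-0.93,0]
    - [-3.7,-0.93,0]
    - [-3.7,-0.93,0]
    - [-3.7,-0.93,0]
    - [-3.7,-0.93,0]
    - [-3.7,-0.93,0]
    - [-3.7,-0.93,0]
    - [-3.7,-0.93,0]
    - [-3.7,-0.93,0]
    - [-3.7,-0.93,0]
    - [-3.4,-1.05,0]
    - [0,0,3]
    - [0,0,3]
    - [0,0,0]
  turn: [0,0,0,0,0,0,0,0,0,0,0,0,0,0,0,0]

```text
clock: 28.8
position: [0.597, -0.1465, 0.1513]
ee_rot: [-1.916, -2.479, 0.005]
contact_force: [-1.4, 0.4, -2.2]
opening: 0.0427
```

```bash
python3 - <<'E'
from jar import *
d=snap('wrist','w17.png'); d=snap('scene','s17.png'); to([.602,-.1476,.119],np.radians(104.9)); crop('s17.png',200,80,370,260,3,'cs17.png')
E
```

```text
clk 28.9 pos [ 0.5998 -0.1463  0.1561] psi 1.827 tilt 0.004 open 0.0428 F [ 0.4 -0.4  0. ] 
 cm now-axes [-0.19  0.2   3.71] after-turn axes [-0.18  0.18  3.71] turn -0.004 rows 0.9 0.0
```

View pics/w17.png

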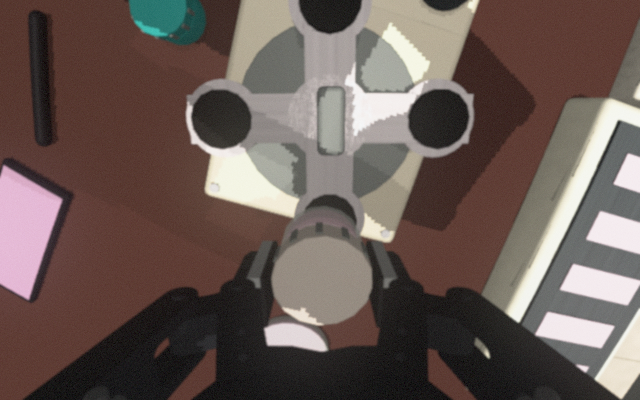

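View pics/cs17.png

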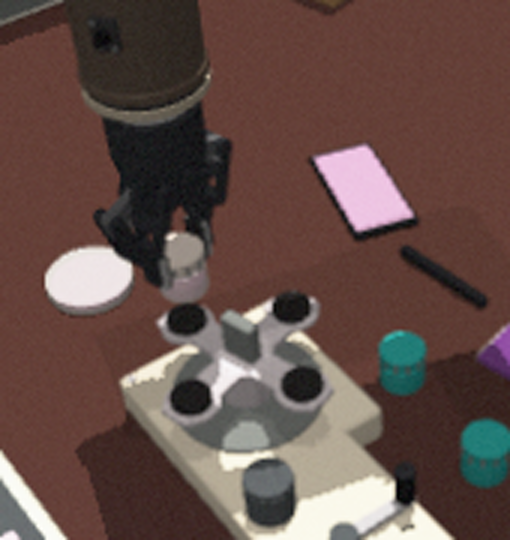

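Request:
play_rows:
  fingers: [0,0,0,0,0,0]
  linear:
    - [-0.15,0.2,1.5]
    - [0,0,1]
    - [0,0,0.6]
    - [0,0,0.3]
    - [0,0,0]
    - [0,0,0]
  turn: [0,0,0,0,0,0]

```text
clock: 29.4
position: [0.6034, -0.1475, 0.1238]
ee_rot: [1.919, 2.487, 0.0]
contact_force: [-0.2, 1.3, -0.8]
opening: 0.0425
```

Request:
play_rows:
  fingers: [0,0,0,0,0]
  linear:
    - [0,0,0.2]
    - [0,0,0.2]
    - [0,0,0.1]
    - [0,0,0]
    - [0,0,0]
  turn: [0,0,0,0,0]

```text
clock: 29.82
position: [0.6044, -0.1487, 0.1196]
ee_rot: [1.918, 2.485, 0.001]
contact_force: [-1.4, -6.0, 13.0]
opening: 0.0428
```

Contact on the seat, so I'll release it.

Request:
play_rows:
  fingers: [0.75,0.75,0.75,0.75,0.75,0.75,0.75,0.75,0.75,0.75]
  linear:
    - [0,0,0]
    - [0,0,0]
    - [0,0,0]
    - [0,0,0]
    - [0,0,-1]
    - [0,0,-3]
    - [0,0,-4]
    - [0,0,-3]
    - [0,0,0]
    - [0,0,0]
  turn: [0,0,0,0,0,0,0,0,0,0]

```text
clock: 30.65
position: [0.6043, -0.1479, 0.231]
ee_rot: [1.917, 2.484, 0.002]
contact_force: [-0.2, -0.1, -0.1]
opening: 0.0641
```

```bash
python3 - <<'E'
from jar import *
d=snap('wrist','w18.png'); s=snap('scene','s18.png')
for x in (d,s):
    carousel(x,(.585,-.084),.101,.135); jars(x,.138,.152,(.5,.7,-.2,.02)); jars(x)
to([.50,.40,.2])
E
```

```text
seat [318.  24.] 1631 [ 0.5686 -0.0199] [0.033 0.035] 0.1002
 seat [240. 110.] 1314 [ 0.5224 -0.0991] [0.034 0.033] 0.1002
 seat [397. 110.] 1333 [ 0.6484 -0.0665] [0.034 0.033] 0.1002
 grip [318. 110.] 871 ((0.5852950811386108, -0.08289098739624023), (0.01326526328921318, 0.03246208280324936), 14.622639656066895) 0.1339
 grip [321. 175.] 138 ((0.5991176962852478, -0.13072876632213593), (0.04023872688412666, 0.01302696019411087), 15.748504638671875) 0.136
 jar [320. 200.] 2571 [ 0.6033 -0.1456] [0.044 0.045] 0.1441
 seat [297. 182.] 101 [ 0.5224 -0.0962] [0.032 0.038] 0.0994
 seat [300. 208.] 121 [ 0.5691 -0.0162] [0.033 0.036] 0.0999
 seat [263. 212.] 124 [ 0.6495 -0.0625] [0.034 0.037] 0.0994
 grip [260. 180.] 57 ((0.6096594333648682, -0.13240377604961395), (0.030182790011167526, 0.043992143124341965), 60.23310852050781) 0.1358
 grip [280. 187.] 60 ((0.5857993364334106, -0.07795846462249756), (0.015253198333084583, 0.03441475331783295), 16.943584442138672) 0.1329
 jar [259. 174.] 185 [ 0.6031 -0.1422] [0.044 0.048] 0.1437
 jar [399. 239.] 191 [0.4134 0.1847] [0.046 0.043] 0.0428
 jar [331. 274.] 842 [0.6064 0.1531] [0.126 0.066] 0.04
 jar [444. 266.] 236 [0.3854 0.311 ] [0.048 0.044] 0.0434
 jar [442. 320.] 327 [0.4988 0.4003] [0.046 0.044] 0.0437
clk 30.75 pos [ 0.6028 -0.1475  0.2282] psi 1.827 tilt 0.0 open 0.064 F [-0.7 -0.  -0.4] 
 cm now-axes [55.57  3.92  2.83] after-turn axes [55.57  3.92  2.82] turn 0 rows 13.9 0.0
```

View pics/w18.png

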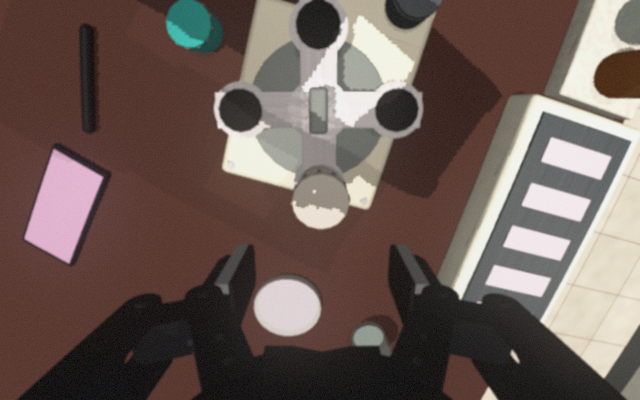

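Request:
play_rows:
  fingers: [0.9,0.9,0.9,0.9,0.9,0.9,0.9,0.9,0.9,0.9,0.9,0.9,0.9,0.9,0.9,0.9]
  linear:
    - [3.9,0.28,0]
    - [3.97,0.28,0.2]
    - [3.97,0.28,0.2]
    - [3.97,0.28,0.2]
    - [3.97,0.28,0.2]
    - [3.97,0.28,0.2]
    - [3.97,0.28,0.2]
    - [3.97,0.28,0.2]
    - [3.97,0.28,0.2]
    - [3.97,0.28,0.2]
    - [3.97,0.28,0.2]
    - [3.97,0.28,0.2]
    - [3.97,0.28,0.2]
    - [3.97,0.28,0.2]
    - [0,0,0]
    - [0,0,0]
  turn: [0,0,0,0,0,0,0,0,0,0,0,0,0,0,0,0]

```text
clock: 32.08
position: [0.499, 0.4007, 0.2005]
ee_rot: [-1.915, -2.489, 0.004]
contact_force: [-0.9, -1.1, 0.2]
opening: 0.077
```

```bash
python3 - <<'E'
from jar import *
d=snap('wrist','w19.png'); jars(d); to([.4995,.400,.015])
E
```

```text
jar [321. 181.] 1573 [0.4986 0.401 ] [0.044 0.044] 0.0431
 jar [194. 235.] 1367 [0.3865 0.3122] [0.045 0.046] 0.0432
clk 32.13 pos [0.4995 0.3993 0.2007] psi 1.829 tilt 0.003 open 0.0767 F [ 0.2 -0.4  0.4] 
 cm now-axes [ 0.09  0.07 18.57] after-turn axes [ 0.07  0.02 18.57] turn 0 rows 4.6 0.0
```

Request:
play_rows:
  fingers: [0.9,0.9,0.9,0.9,0.9,0.9,0.9,0,0,0,0,0,0,0]
  linear:
    - [0.1,-0.05,4]
    - [0,0,4]
    - [0,0,4]
    - [0,0,3.6]
    - [0,0,2]
    - [0,0,0.9]
    - [0,0,0]
    - [0,0,0]
    - [0,0,0]
    - [0,0,0]
    - [0,0,0]
    - [0,0,0]
    - [0,0,0]
    - [0,0,0]
  turn: [0,0,0,0,0,0,0,0,0,0,0,0,0,0]
  squeeze: 40

```text
clock: 33.3
position: [0.501, 0.4006, 0.0194]
ee_rot: [1.919, 2.486, 0.004]
contact_force: [0.6, -2.5, 7.1]
opening: 0.0426
```

Request:
play_rows:
  fingers: [0,0,0,0,0,0,0,0,0]
  linear:
    - [0,0,-2]
    - [0,0,-4]
    - [0,0,-4]
    - [0,0,-4]
    - [0,0,-4]
    - [0,0,-2]
    - [0,0,0]
    - [0,0,0]
    - [0,0,0]
  turn: [0,0,0,0,0,0,0,0,0]

```text
clock: 34.05
position: [0.4995, 0.3999, 0.2175]
ee_rot: [1.92, 2.487, 0.0]
contact_force: [-0.3, -0.2, -0.5]
opening: 0.0426
```

```bash
python3 - <<'E'
from jar import *
to([.6488,-.0668,.2])
E
```

```text
clk 34.05 pos [0.4995 0.3999 0.2175] psi 1.827 tilt 0.0 open 0.0426 F [-0.3 -0.2 -0.5] 
 cm now-axes [-48.93   2.62   1.74] after-turn axes [-48.93   2.62   1.75] turn 0 rows 12.3 0.0
```

Request:
play_rows:
  fingers: [0,0,0,0,0,0,0,0,0,0,0,0,0,0,0,0]
  linear:
    - [-2.75,0.22,0]
    - [-3.85,0.2,0]
    - [-3.85,0.2,0]
    - [-3.85,0.2,0]
    - [-3.85,0.2,0]
    - [-3.85,0.2,0]
    - [-3.85,0.2,0]
    - [-3.85,0.2,0]
    - [-3.85,0.2,0]
    - [-3.85,0.2,0]
    - [-3.85,0.2,0]
    - [-3.85,0.2,0]
    - [-3.85,0.2,0]
    - [0,0,3]
    - [0,0,3]
    - [0,0,0]
  turn: [0,0,0,0,0,0,0,0,0,0,0,0,0,0,0,0]

```text
clock: 35.38
position: [0.6451, -0.0672, 0.1507]
ee_rot: [-1.916, -2.479, 0.007]
contact_force: [-1.7, 1.4, -1.4]
opening: 0.0428
```

```bash
python3 - <<'E'
from jar import *
d=snap('wrist','w20.png'); d=snap('scene','s20.png'); to([.6488,-.0668,.119]); crop('s20.png',200,80,370,260,3,'cs20.png')
E
```

```text
clk 35.48 pos [ 0.6478 -0.0665  0.1559] psi 1.827 tilt 0.004 open 0.0428 F [ 1.2  0.5 -0.3] 
 cm now-axes [-0.06  0.1   3.69] after-turn axes [-0.05  0.09  3.69] turn 0 rows 0.9 0.0
```

View pics/w20.png

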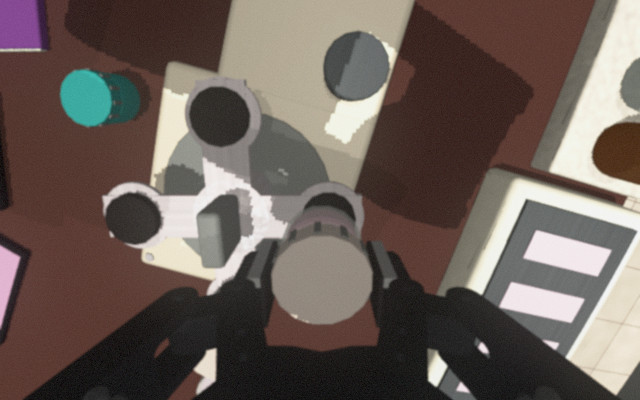

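Request:
play_rows:
  fingers: [0,0,0,0,0,0,0,0,0]
  linear:
    - [0,0.15,1.5]
    - [0,0,1]
    - [0,0,0.6]
    - [0,0,0.3]
    - [0,0,0.2]
    - [0,0,0.2]
    - [0,0,0.1]
    - [0,0,0]
    - [0,0,0]
  turn: [0,0,0,0,0,0,0,0,0]

```text
clock: 36.23
position: [0.6517, -0.0664, 0.1196]
ee_rot: [1.918, 2.485, 0.002]
contact_force: [1.1, 1.3, 7.0]
opening: 0.0427
```

Request:
play_rows:
  fingers: [0.75,0.75,0.75,0.75,0.75,0.75,0.75,0.75,0.75,0.75]
  linear:
    - [0,0,0]
    - [0,0,0]
    - [0,0,0]
    - [0,0,0]
    - [0,0,-1]
    - [0,0,-3]
    - [0,0,-4]
    - [0,0,-3]
    - [0,0,0]
    - [0,0,0]
  turn: [0,0,0,0,0,0,0,0,0,0]

```text
clock: 37.07
position: [0.6518, -0.0666, 0.2312]
ee_rot: [1.917, 2.484, 0.003]
contact_force: [-0.1, 0.2, 0.1]
opening: 0.0641
```

```bash
python3 - <<'E'
from jar import *
d=snap('wrist','w21.png'); s=snap('scene','s21.png')
for x in (d,s):
    carousel(x,(.585,-.084),.101,.135); jars(x,.138,.152,(.5,.7,-.2,.02))
to([.3865,.3115,.22])
E
```

```text
seat [239. 111.] 1350 [ 0.5694 -0.0189] [0.034 0.033] 0.1002
 seat [173. 186.] 1101 [ 0.5231 -0.0979] [0.035 0.035] 0.1002
 grip [319. 176.] 143 ((0.644820511341095, -0.050421640276908875), (0.04040898382663727, 0.012745863758027554), 19.118408203125) 0.1364
 grip [235. 197.] 716 ((0.5861684679985046, -0.08134949952363968), (0.014381207525730133, 0.03372398763895035), 13.498960494995117) 0.1338
 grip [229. 252.] 41 ((0.5887720584869385, -0.1307736486196518), (0.01260500866919756, 0.0036261086352169514), 34.385406494140625) 0.1352
 grip [262. 263.] 129 ((0.6184689402580261, -0.1328887939453125), (0.006651752628386021, 0.024372419342398643), 42.85966110229492) 0.1356
 jar [319. 200.] 2556 [ 0.6501 -0.0648] [0.044 0.045] 0.1441
 jar [259. 279.] 356 [ 0.6193 -0.1423] [0.013 0.038] 0.144
 seat [296. 182.] 98 [ 0.5222 -0.0967] [0.032 0.035] 0.0996
 seat [300. 207.] 118 [ 0.5692 -0.0164] [0.033 0.034] 0.0997
 grip [260. 180.] 55 ((0.6086086630821228, -0.1315820962190628), (0.023677192628383636, 0.041713472455739975), 62.31194305419922) 0.136
 grip [279. 187.] 61 ((0.5857637524604797, -0.07796953618526459), (0.015307105146348476, 0.03437361493706703), 17.28376579284668) 0.1331
 grip [262. 207.] 63 ((0.6564276814460754, -0.053897924721241), (0.024593429639935493, 0.043888043612241745), 54.88188171386719) 0.136
 jar [259. 174.] 182 [ 0.6029 -0.1425] [0.044 0.048] 0.1433
 jar [261. 201.] 219 [ 0.6503 -0.0617] [0.044 0.048] 0.1436
clk 37.17 pos [ 0.6502 -0.0664  0.2282] psi 1.827 tilt 0.001 open 0.0641 F [-1.1  0.3 -0.3] 
 cm now-axes [ 43.23 -15.94   0.84] after-turn axes [ 43.23 -15.94   0.82] turn 0 rows 11.5 0.0
```

View pics/w21.png

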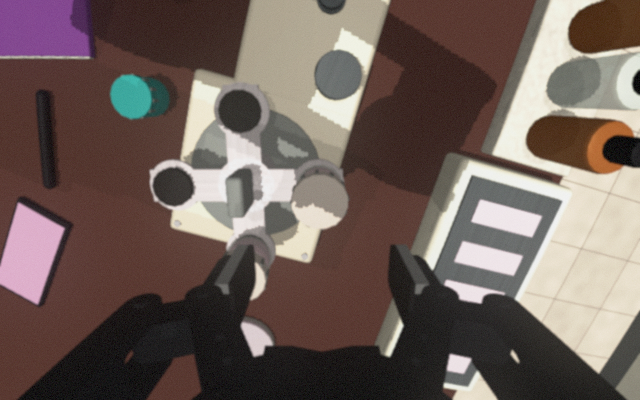

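Request:
play_rows:
  fingers: [0.9,0.9,0.9,0.9,0.9,0.9,0.9,0.9,0.9,0.9,0.9,0.9,0.9,0.9]
  linear:
    - [3.6,-1.33,0]
    - [3.6,-1.33,0.2]
    - [3.6,-1.33,0.2]
    - [3.6,-1.33,0.2]
    - [3.6,-1.33,0.2]
    - [3.6,-1.33,0.2]
    - [3.6,-1.33,0.2]
    - [3.6,-1.33,0.2]
    - [3.6,-1.33,0.2]
    - [3.6,-1.33,0.2]
    - [3.6,-1.33,0.2]
    - [3.6,-1.33,0.2]
    - [0,0,0]
    - [0,0,0]
  turn: [0,0,0,0,0,0,0,0,0,0,0,0,0,0]

```text
clock: 38.33
position: [0.3849, 0.3121, 0.2052]
ee_rot: [-1.915, -2.49, 0.004]
contact_force: [0.3, -1.0, 0.9]
opening: 0.0769
```

```bash
python3 - <<'E'
from jar import *
d=snap('wrist','w22.png'); jars(d); to([.386,.3115,.015])
E
```

```text
jar [322. 181.] 1529 [0.3852 0.3115] [0.045 0.045] 0.0431
 jar [316. 294.] 1122 [0.4116 0.1858] [0.044 0.046] 0.0432
 jar [483. 370.] 268 [0.6421 0.1291] [0.043 0.017] 0.0409
clk 38.38 pos [0.3858 0.3112 0.2054] psi 1.829 tilt 0.002 open 0.0767 F [ 0.4 -1.  -0.4] 
 cm now-axes [ 0.04  0.06 19.04] after-turn axes [ 0.03  0.02 19.04] turn 0 rows 4.8 0.0
```

View pics/w22.png

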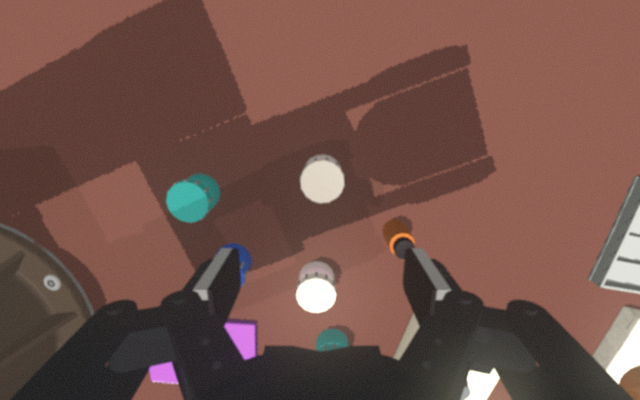

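Request:
play_rows:
  fingers: [0.9,0.9,0.9,0.9,0.9,0.9,0.9,0,0,0,0,0,0,0]
  linear:
    - [0.05,0,4]
    - [0,0,4]
    - [0,0,4]
    - [0,0,4]
    - [0,0,2]
    - [0,0,1]
    - [0,0,0]
    - [0,0,0]
    - [0,0,0]
    - [0,0,0]
    - [0,0,0]
    - [0,0,0]
    - [0,0,0]
    - [0,0,0]
  turn: [0,0,0,0,0,0,0,0,0,0,0,0,0,0]
  squeeze: 40

```text
clock: 39.55
position: [0.3877, 0.3121, 0.018]
ee_rot: [1.919, 2.486, 0.004]
contact_force: [0.9, -3.2, 7.8]
opening: 0.0428
```

Request:
play_rows:
  fingers: [0,0,0,0,0,0,0,0,0]
  linear:
    - [0,0,-2]
    - [0,0,-4]
    - [0,0,-4]
    - [0,0,-4]
    - [0,0,-4]
    - [0,0,-2]
    - [0,0,0]
    - [0,0,0]
    - [0,0,0]
  turn: [0,0,0,0,0,0,0,0,0]

```text
clock: 40.3
position: [0.3864, 0.3113, 0.2164]
ee_rot: [1.92, 2.487, 0.001]
contact_force: [-0.6, -1.1, -3.3]
opening: 0.0429
```

```bash
python3 - <<'E'
from jar import *
to([.5212,-.1008,.2])
E
```

```text
clk 40.3 pos [0.3864 0.3113 0.2164] psi 1.827 tilt 0.0 open 0.0429 F [-0.6 -1.1 -3.3] 
 cm now-axes [-43.28   2.61   1.63] after-turn axes [-43.28   2.61   1.64] turn 0 rows 10.8 0.0
```

Request:
play_rows:
  fingers: [0,0,0,0,0,0,0,0,0,0,0,0,0,0,0]
  linear:
    - [-2.2,0.19,0]
    - [-3.73,0.22,0]
    - [-3.73,0.22,0]
    - [-3.73,0.22,0]
    - [-3.73,0.22,0]
    - [-3.73,0.22,0]
    - [-3.73,0.22,0]
    - [-3.73,0.22,0]
    - [-3.73,0.22,0]
    - [-3.73,0.22,0]
    - [-3.73,0.22,0]
    - [-3.73,0.22,0]
    - [0,0,3]
    - [0,0,3]
    - [0,0,0]
  turn: [0,0,0,0,0,0,0,0,0,0,0,0,0,0,0]

```text
clock: 41.55
position: [0.5176, -0.0999, 0.1507]
ee_rot: [-1.916, -2.479, 0.006]
contact_force: [-2.7, 0.1, -2.4]
opening: 0.0427
```

```bash
python3 - <<'E'
from jar import *
d=snap('wrist','w23.png'); d=snap('scene','s23.png'); to([.5212,-.1008,.119]); crop('s23.png',200,80,370,260,3,'cs23.png')
E
```

```text
clk 41.65 pos [ 0.52   -0.0996  0.155 ] psi 1.827 tilt 0.004 open 0.043 F [ 0.7  0.2 -1.3] 
 cm now-axes [-0.15  0.1   3.6 ] after-turn axes [-0.15  0.09  3.6 ] turn 0 rows 0.9 0.0
```

View pics/w23.png

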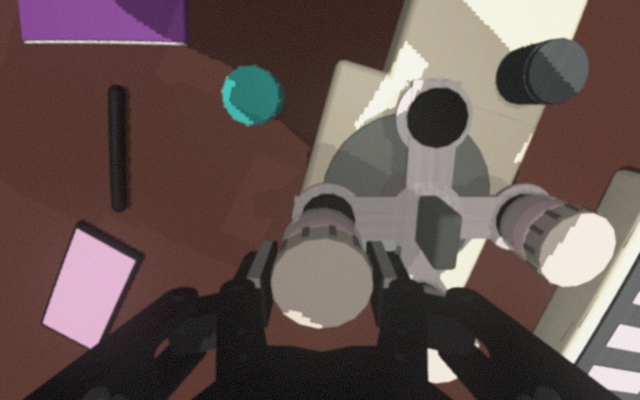

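Request:
play_rows:
  fingers: [0,0,0,0,0,0,0,0,0]
  linear:
    - [-0.1,0.05,1.5]
    - [0,0,1]
    - [0,0,0.6]
    - [0,0,0.3]
    - [0,0,0.2]
    - [0,0,0.2]
    - [0,0,0.1]
    - [0,0,0]
    - [0,0,0]
  turn: [0,0,0,0,0,0,0,0,0]

```text
clock: 42.4
position: [0.522, -0.1011, 0.1184]
ee_rot: [1.919, 2.487, -0.0]
contact_force: [-7.0, -0.8, 15.7]
opening: 0.0429
```

Request:
play_rows:
  fingers: [0.75,0.75,0.75,0.75,0.75,0.75,0.75,0.75,0.75,0.75]
  linear:
    - [0,0,0]
    - [0,0,0]
    - [0,0,0]
    - [0,0,0]
    - [0,0,-1]
    - [0,0,-3]
    - [0,0,-4]
    - [0,0,-3]
    - [0,0,0]
    - [0,0,0]
  turn: [0,0,0,0,0,0,0,0,0,0]

```text
clock: 43.23
position: [0.5233, -0.1011, 0.2298]
ee_rot: [1.917, 2.484, 0.003]
contact_force: [-0.7, 0.4, -1.1]
opening: 0.0643
```

```bash
python3 - <<'E'
from jar import *
d=snap('wrist','w24.png'); s=snap('scene','s24.png')
for x in (d,s):
    jars(x,.138,.152,(.5,.7,-.2,.02))
jars(s); to([.4125,.185,.22])
E
```

```text
jar [490. 200.] 2527 [ 0.6479 -0.0658] [0.048 0.044] 0.1441
 jar [320. 202.] 2585 [ 0.5227 -0.1   ] [0.045 0.045] 0.1441
 jar [382. 278.] 506 [ 0.5881 -0.1502] [0.024 0.04 ] 0.144
 jar [295. 170.] 164 [ 0.5239 -0.0981] [0.042 0.046] 0.1434
 jar [259. 174.] 182 [ 0.603  -0.1424] [0.044 0.046] 0.1434
 jar [261. 201.] 212 [ 0.6496 -0.0622] [0.044 0.046] 0.1435
 jar [398. 239.] 193 [0.4135 0.1844] [0.046 0.042] 0.043
 jar [332. 273.] 868 [0.6055 0.1532] [0.126 0.065] 0.0399
clk 43.33 pos [ 0.5218 -0.1007  0.2273] psi 1.827 tilt 0.0 open 0.064 F [-0.6 -0.3 -1. ] 
 cm now-axes [30.41 -3.34  0.74] after-turn axes [30.41 -3.34  0.73] turn 0 rows 7.7 0.0
```

View pics/w24.png

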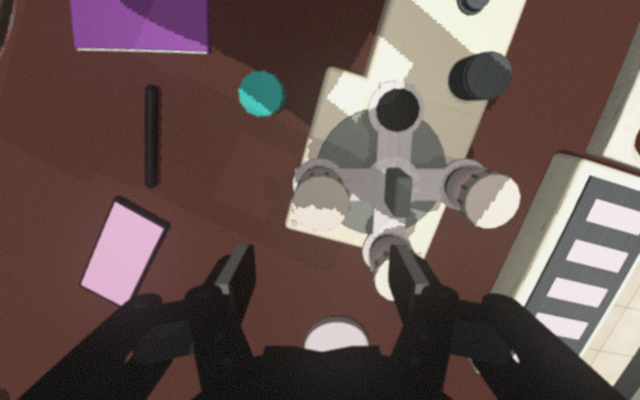

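Jar 3 sits well. Now the last jar, to seat A.

Request:
play_rows:
  fingers: [0.9,0.9,0.9,0.9,0.9,0.9,0.9,0.9,0.9,0.9]
  linear:
    - [3.8,-0.42,0]
    - [3.8,-0.42,0.3]
    - [3.8,-0.42,0.3]
    - [3.8,-0.42,0.3]
    - [3.8,-0.42,0.3]
    - [3.8,-0.42,0.4]
    - [3.8,-0.42,0.4]
    - [3.8,-0.42,0.4]
    - [0,0,0]
    - [0,0,0]
  turn: [0,0,0,0,0,0,0,0,0,0]

```text
clock: 44.17
position: [0.4109, 0.1861, 0.2021]
ee_rot: [-1.914, -2.49, 0.004]
contact_force: [0.3, -0.6, 0.1]
opening: 0.077
```

```bash
python3 - <<'E'
from jar import *
d=snap('wrist','w25.png'); jars(d); to([.4125,.185,.015])
E
```

```text
jar [322. 182.] 1553 [0.4117 0.1846] [0.043 0.044] 0.0431
 jar [490. 255.] 5308 [0.6078 0.1528] [0.126 0.064] 0.0395
clk 44.22 pos [0.4117 0.1851 0.2024] psi 1.829 tilt 0.002 open 0.077 F [0.1 0.4 0.1] 
 cm now-axes [-0.02  0.11 18.74] after-turn axes [-0.03  0.07 18.74] turn 0 rows 4.7 0.0
```

View pics/w25.png

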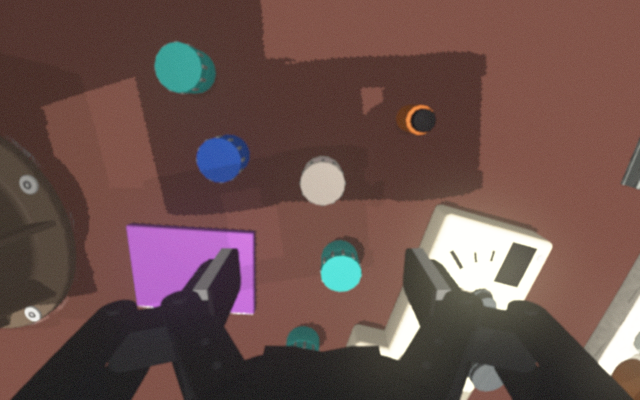

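Request:
play_rows:
  fingers: [0.85,0.85,0.85,0.85,0.85,0.85,0.85,0,0,0,0,0,0,0]
  linear:
    - [0,0.02,4]
    - [0,0,4]
    - [0,0,4]
    - [0,0,3.7]
    - [0,0,2]
    - [0,0,1]
    - [0,0,0]
    - [0,0,0]
    - [0,0,0]
    - [0,0,0]
    - [0,0,0]
    - [0,0,0]
    - [0,0,0]
    - [0,0,0]
  turn: [0,0,0,0,0,0,0,0,0,0,0,0,0,0]
  squeeze: 40

```text
clock: 45.38
position: [0.4139, 0.185, 0.0178]
ee_rot: [1.919, 2.486, 0.004]
contact_force: [1.1, -4.3, 8.9]
opening: 0.0428
```

Request:
play_rows:
  fingers: [0,0,0,0,0,0,0,0,0]
  linear:
    - [0,0,-2]
    - [0,0,-4]
    - [0,0,-4]
    - [0,0,-4]
    - [0,0,-4]
    - [0,0,-2]
    - [0,0,0]
    - [0,0,0]
    - [0,0,0]
  turn: [0,0,0,0,0,0,0,0,0]

```text
clock: 46.13
position: [0.4125, 0.1847, 0.2164]
ee_rot: [1.919, 2.487, 0.001]
contact_force: [0.3, 1.1, -1.1]
opening: 0.0428
```

```bash
python3 - <<'E'
from jar import *
to([.568,-.020,.2])
E
```

```text
clk 46.13 pos [0.4125 0.1847 0.2164] psi 1.827 tilt 0.001 open 0.0428 F [ 0.3  1.1 -1.1] 
 cm now-axes [-23.74   9.86   1.65] after-turn axes [-23.74   9.86   1.64] turn 0 rows 6.4 0.0
```

Request:
play_rows:
  fingers: [0,0,0,0,0,0,0,0,0,0,0]
  linear:
    - [-2.7,1.1,0]
    - [-3.5,1.45,0]
    - [-3.5,1.45,0]
    - [-3.5,1.45,0]
    - [-3.5,1.45,0]
    - [-3.5,1.45,0]
    - [-3.5,1.45,0]
    - [0,0,3]
    - [0,0,3]
    - [0,0,0]
    - [0,0,0]
  turn: [0,0,0,0,0,0,0,0,0,0,0]

```text
clock: 47.05
position: [0.5657, -0.0196, 0.1543]
ee_rot: [-1.917, -2.483, 0.005]
contact_force: [0.1, 0.2, -0.1]
opening: 0.043
```

```bash
python3 - <<'E'
from jar import *
d=snap('wrist','w26.png'); d=snap('scene','s26.png'); to([.568,-.02,.119])
E
```

```text
clk 47.15 pos [ 0.5678 -0.0194  0.157 ] psi 1.827 tilt 0.0 open 0.0431 F [ 0.4  0.7 -1.4] 
 cm now-axes [-0.06  0.01  3.8 ] after-turn axes [-0.06  0.01  3.8 ] turn 0 rows 0.9 0.0
```

View pics/w26.png

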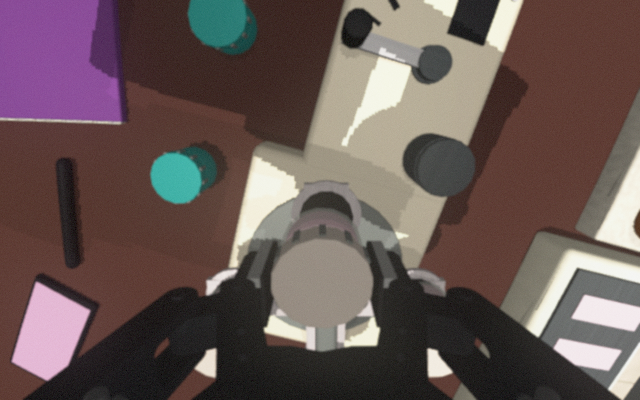

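Request:
play_rows:
  fingers: [0,0,0,0,0,0,0,0,0]
  linear:
    - [-0.05,0.02,1.6]
    - [0,0,1]
    - [0,0,0.6]
    - [0,0,0.3]
    - [0,0,0.2]
    - [0,0,0.2]
    - [0,0,0.1]
    - [0,0,0]
    - [0,0,0]
  turn: [0,0,0,0,0,0,0,0,0]

```text
clock: 47.9
position: [0.5683, -0.0192, 0.1179]
ee_rot: [1.92, 2.486, 0.002]
contact_force: [-6.2, 9.6, 21.7]
opening: 0.0427
```

Request:
play_rows:
  fingers: [0.7,0.7,0.7,0.7,0.7,0.7,0.7,0.7,0.7,0.7]
  linear:
    - [0,0,0]
    - [0,0,0]
    - [0,0,0]
    - [0,0,0]
    - [0,0,-1]
    - [0,0,-3]
    - [0,0,-4]
    - [0,0,-3]
    - [0,0,0]
    - [0,0,0]
  turn: [0,0,0,0,0,0,0,0,0,0]

```text
clock: 48.73
position: [0.5691, -0.0203, 0.2289]
ee_rot: [1.918, 2.484, 0.003]
contact_force: [-0.3, -0.5, -1.1]
opening: 0.06
```

```bash
python3 - <<'E'
from jar import *
d=snap('wrist','w27.png'); s=snap('scene','s27.png'); t=snap('top','t27.png')
for x in (d,s,t):
    jars(x,.138,.152,(.5,.7,-.2,.02))
    C=cloud(x);z=C[...,2]
    for c,a,q,m in cc(x,(z>.074)&(z<.098)&(C[...,1]>0.01)&(C[...,1]<.25)&(C[...,0]>.5)&(C[...,0]<.7),20):
        p,e=cent(x,m,np.median(z[m])); print('cap/knob',c.round(),a,p.round(4),e.round(3),np.median(z[m]).round(4))
to([.557,.101,.2],np.pi)
crop('s27.png',230,130,400,310,3.2,'cs27.png')
E
```

```text
jar [320. 202.] 2611 [ 0.5684 -0.0191] [0.044 0.045] 0.1441
 jar [380. 280.] 242 [ 0.6327 -0.0713] [0.017 0.033] 0.1438
 jar [263. 283.] 271 [ 0.5402 -0.0973] [0.011 0.037] 0.144
 jar [322. 336.] 1177 [ 0.6004 -0.1371] [0.044 0.033] 0.1441
cap/knob [343.  44.] 438 [0.5565 0.1003] [0.018 0.02 ] 0.0899
cap/knob [410. 149.] 1596 [0.6404 0.0318] [0.042 0.041] 0.0811
 jar [296. 170.] 120 [ 0.5203 -0.0953] [0.038 0.046] 0.1437
 jar [260. 174.] 183 [ 0.6029 -0.1419] [0.044 0.047] 0.1437
 jar [298. 196.] 209 [ 0.5699 -0.0181] [0.044 0.046] 0.1434
 jar [261. 201.] 214 [ 0.6498 -0.0623] [0.044 0.047] 0.1432
cap/knob [289. 240.] 200 [0.6421 0.0349] [0.04  0.045] 0.0802
cap/knob [334. 238.] 60 [0.559  0.1052] [0.023 0.025] 0.0879
 jar [373. 158.] 113 [ 0.6046 -0.1528] [0.041 0.024] 0.1449
clk 48.88 pos [ 0.5673 -0.0201  0.2257] psi 1.827 tilt 0.001 open 0.0598 F [-0.2 -0.9 -0.3] 
 cm now-axes [11.98  2.07  2.57] after-turn axes [ 1.03 12.11  2.57] turn -1.315 rows 3.1 11.0
```

View pics/cs27.png

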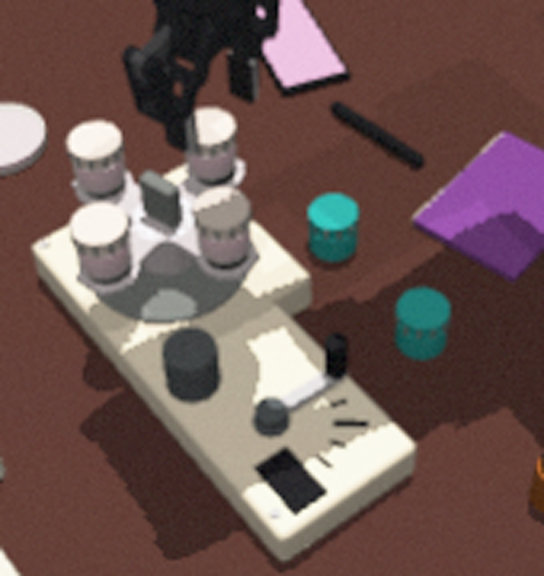

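Request:
play_rows:
  fingers: [0.6,0.6,0.6,0.6,0.6,0.6,0.6,0.6,0.6,0.6,0.6,0.6,0.6,0.6,0.6,0.6,0.6]
  linear:
    - [3,0.52,0]
    - [3,0.52,0]
    - [3,0.52,0]
    - [3,0.52,0]
    - [0,0,0]
    - [0,0,0]
    - [0,0,0]
    - [0,0,0]
    - [0,0,0]
    - [0,0,0]
    - [0,0,0]
    - [0,0,0]
    - [0,0,0]
    - [0,0,0]
    - [0,0,0]
    - [0,0,0]
    - [0,0,0]
  turn: [0,0,0,0,-0.12,-0.12,-0.12,-0.12,-0.12,-0.12,-0.12,-0.12,-0.12,-0.12,-0.115,0,0]

```text
clock: 50.3
position: [0.5572, 0.1012, 0.2253]
ee_rot: [-0.006, -3.14, 0.0]
contact_force: [0.6, -0.9, -0.5]
opening: 0.0514
```

```bash
python3 - <<'E'
from jar import *
d=snap('wrist','w28.png'); C=cloud(d);z=C[...,2]
for c,a,q,m in cc(d,(z>.052)&(z<.098)&(C[...,1]>0.01)&(C[...,1]<.25)&(C[...,0]>.5)&(C[...,0]<.7),20):
        p,e=cent(d,m,np.median(z[m])); print('cap/knob',c.round(),a,p.round(4),e.round(3),np.median(z[m]).round(4))
to([.556,.101,.064],np.pi)
E
```

```text
cap/knob [321. 207.] 986 [0.5883 0.1006] [0.082 0.022] 0.0556
cap/knob [260. 249.] 438 [0.6296 0.0373] [0.045 0.044] 0.067
clk 50.35 pos [0.5573 0.1012 0.2255] psi 3.137 tilt 0.002 open 0.0511 F [-0.3  0.6  0.4] 
 cm now-axes [ 1.100e-01 -1.000e-02  1.615e+01] after-turn axes [ 0.13 -0.02 16.15] turn -0.004 rows 4.0 0.0
```

View pics/w28.png

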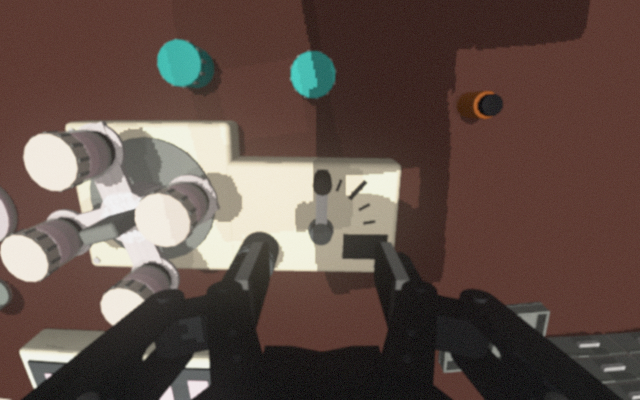

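Request:
play_rows:
  fingers: [0.5,0.5,0.5,0.5,0.5,0.5,0,0,0,0,0,0]
  linear:
    - [0.1,0,3.3]
    - [0,0,3.3]
    - [0,0,3.3]
    - [0,0,3.3]
    - [0,0,2.7]
    - [0,0,0]
    - [0,0,0]
    - [0,0,0]
    - [0,0,0]
    - [0,0,0]
    - [0,0,0]
    - [0,0,0]
  turn: [0,0,0,0,0,0,0,0,0,0,0,0]
  squeeze: 20

```text
clock: 51.35
position: [0.5575, 0.1014, 0.0685]
ee_rot: [0.0, 3.14, 0.0]
contact_force: [-0.6, 0.4, 7.3]
opening: 0.017
```

```bash
cat > lev.py <<'E'
from go import *
p,ps,R,s=here(); h=np.array([.6185,.1005]); d=p[:2]-h; th=np.arctan2(d[1],-d[0]); print(p.round(4),round(ps,3),np.linalg.norm(d).round(4),'theta',np.degrees(th).round(1),s['contact_force'].round(1),s['opening'])
E
python3 lev.py
```

```text
[0.5575 0.1014 0.0685] 3.142 0.061 theta 0.8 [-0.6  0.4  7.3] 0.01699811240082961
```

Request:
play_rows:
  fingers: [0,0,0,0,0,0,0,0,0]
  linear:
    - [0,0,-0.2]
    - [0,0.72,0]
    - [0,0.72,0]
    - [0,0.72,0]
    - [0,0.72,0]
    - [0,0.72,0]
    - [0,0.72,0]
    - [0,0,0]
    - [0,0,0]
  turn: [0,0.116,0.116,0.116,0.116,0.116,0.116,0,0]

```text
clock: 52.1
position: [0.5714, 0.1416, 0.0699]
ee_rot: [1.07, 2.949, 0.002]
contact_force: [11.8, -9.2, -6.7]
opening: 0.0172
```

```bash
python3 lev.py; python3 - <<'E'
from h import *
snap('wrist','w29.png')
E
```

```text
[0.5714 0.1416 0.0699] 2.445 0.0626 theta 41.1 [11.8 -9.2 -6.7] 0.017181371656417848
```

View pics/w29.png

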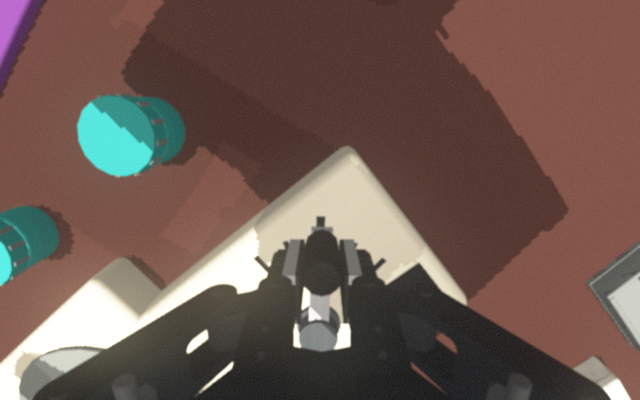

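The lever lines up with the long tick. I'll release it and withdraw.

Request:
play_rows:
  fingers: [0.5,0.5,0.5,0.5,0.5,0.5,0.5,0.5,0.5,0.5,0.5]
  linear:
    - [0,0,0]
    - [0,0,0]
    - [0,0,0]
    - [0,0,-2]
    - [0,0,-4]
    - [0,0,-4]
    - [0,0,-4]
    - [0,0,-3]
    - [0,0,-3]
    - [0,0,0]
    - [0,0,0]
  turn: [0,0,0,0,0,0,0,0,0,0,0]

```text
clock: 53.07
position: [0.5695, 0.1421, 0.2712]
ee_rot: [1.07, 2.951, 0.003]
contact_force: [-0.2, -0.9, -1.4]
opening: 0.0426
```

```bash
python3 - <<'E'
from jar import *
d=snap('wrist','w30.png'); s=snap('scene','s30.png'); t=snap('top','t30.png')
for x in (d,s):
    C=cloud(x);z=C[...,2]
    for lo,hi in ((.074,.098),(.053,.059)):
      for c,a,q,m in cc(x,(z>lo)&(z<hi)&(C[...,1]>0.01)&(C[...,1]<.25)&(C[...,0]>.5)&(C[...,0]<.7),20):
        p,e=cent(x,m,np.median(z[m])); print('cap/knob',c.round(),a,p.round(4),e.round(3),np.median(z[m]).round(4))
    jars(x,.138,.152,(.5,.7,-.2,.02))
crop('s30.png',200,120,420,320,3,'cs30.png'); crop('w30.png',220,100,420,300,3,'cw30.png')
E
```

```text
cap/knob [322. 176.] 257 [0.5705 0.1422] [0.019 0.019] 0.0898
cap/knob [291. 276.] 792 [0.6418 0.035 ] [0.043 0.044] 0.0812
cap/knob [320. 221.] 300 [0.6176 0.1002] [0.025 0.023] 0.0552
cap/knob [294. 255.] 65 [0.6316 0.0459] [0.032 0.024] 0.056
 jar [196. 281.] 811 [ 0.5628 -0.0105] [0.038 0.04 ] 0.144
 jar [111. 301.] 1324 [ 0.5227 -0.0975] [0.044 0.049] 0.1442
 jar [209. 363.] 310 [ 0.6409 -0.0742] [0.03  0.032] 0.1442
cap/knob [289. 240.] 201 [0.642  0.0347] [0.04  0.044] 0.0802
cap/knob [340. 252.] 66 [0.575  0.1446] [0.023 0.024] 0.0881
cap/knob [314. 258.] 62 [0.618  0.1001] [0.022 0.022] 0.0549
 jar [295. 170.] 165 [ 0.5239 -0.0975] [0.044 0.046] 0.1436
 jar [260. 174.] 182 [ 0.6026 -0.1422] [0.044 0.047] 0.1436
 jar [298. 196.] 210 [ 0.5704 -0.0179] [0.044 0.046] 0.1437
 jar [261. 201.] 215 [ 0.6498 -0.0621] [0.044 0.047] 0.1433
```

View pics/cs30.png

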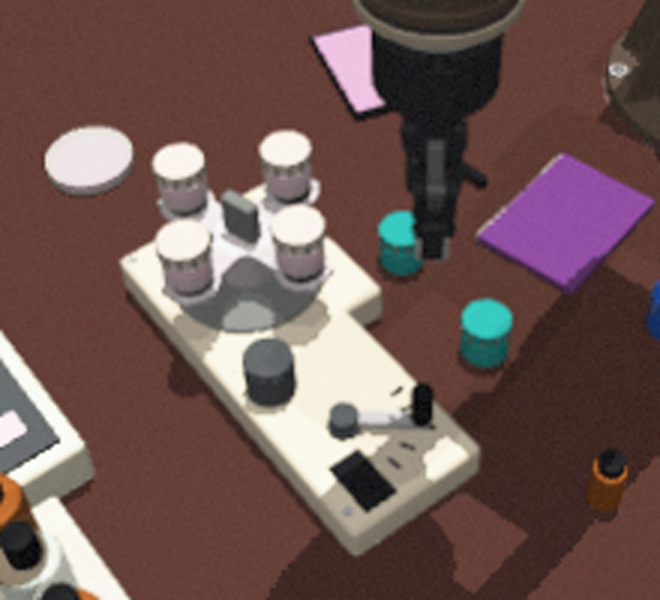

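View pics/cw30.png

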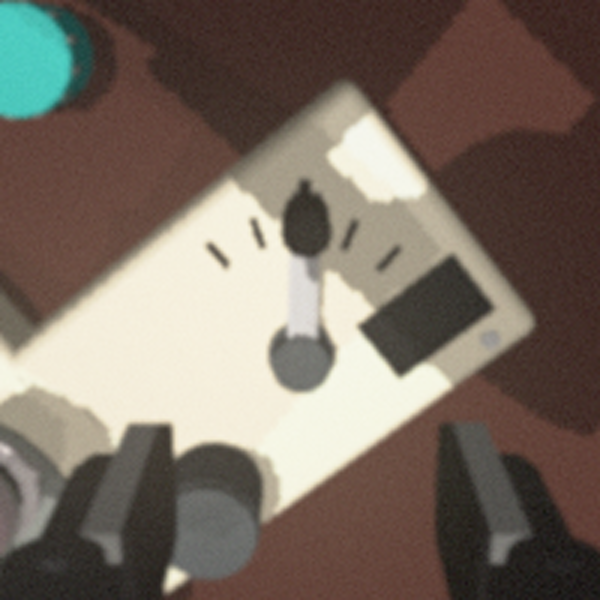

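View pics/t30.png

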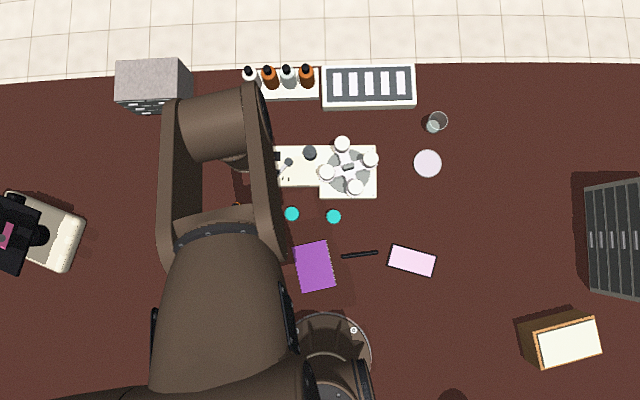

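```bash
python3 -c "
from bench import r
r.hand_in(); print(r.state()['clock'])"
```

```text
the job is handed in; nothing more can be done
the job is handed in; nothing more can be done
```

I did the whole job in the order you set and handed it in at about 53 s on the robot's clock. The hand-in reports no verdict.

**What I did:**
- I swung the lever to its off stop and parked the cap over its stub.
- I seated the carousel on the spindle. Two first presses, the hardest at about 70 N, met the tooth tops: I had lined the hub's teeth up with the spindle's teeth instead of the gaps. I lifted it a little, turned it 30° and it dropped home.
- I stood all four white-capped jars on the four seats, left the blue and turquoise ones alone, and then set the lever to the long tick.

**Last checks:**
- **Carousel:** the seats read 0.100 m after release, against 0.101 m when fully home. I did not re-measure them once the jars were on.
- **Jars:** all four tops read about 0.144 m, and each jar was within about 2–3 mm of its seat centre.
- **Cap:** its top is at 0.081 m, within about 4 mm of the stub.
- **Lever:** it is within about 2° of 40°, and lines up with the long tick in the wrist camera.
- **Gripper:** clear of everything.
- **Bystanders:** the dish looked unmoved in the last pictures. I did not measure it or the vial again.

**Disagreement:** the cameras differed by 3–6 mm in y on the carousel centre, so I placed things by the wrist camera and the arm's own positions. The carousel also seemed to slip about 2.5 mm in the grip while I carried it, which did no harm.

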